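# Bring the model out from behind the paints

### The arm

A 6-joint arm with a two-finger parallel gripper is mounted at the origin on the work surface. World frame = base frame: x ahead of the robot, y to its left, z up, the work surface at z = 0. Lengths are in m, angles in rad, forces in N, time in s.
With the tool pointing down it reaches from about 0.225 to 0.725 m from the base axis. Payload 3.1 kg.
Tool frame: the origin (TCP) lies at the very end of the fingers, on their centre line; the grasp point (between the pads) lies arm.tcp_to_grasp behind it (arm.tcp_to_grasp is the distance from the TCP to the grasp point, in m); x points along the fingers, z is the direction in which the jaws open and shut, and the axes are right-handed (so a half turn about x gives the same grasp; the last joint's range is limited). The gripper opens to 85 mm and grips with 20 to 120 N. Pads are 22 mm wide; open, the fingers measure 114 mm over their backs; the gripper's body (76 mm by 85 mm) begins 54 mm behind the grasp point. The pads swing forward as they close: fully open they stand 13 mm farther back than shut.
Start: joints at [-1.317, 0.048, 0.099, 1.622, 0, 1.443], TCP at [0.196, -0.487, 0.231] pointing down, gripper open.
Joint ranges: [-2.91, 2.91], [-0.99, 1.94], [-1.21, 1.42], [-2.12, 2.29], [-1.49, 1.47], [-3.14, 3.14]. Speed limits (rad/s): [2.79, 2.79, 3.14, 3.14, 3.14, 3.14].

### API

Orientations are given as a unit quaternion [w, x, y, z].
In Python, from bench import arm, imaging, order gives the robot as it stands.
- The arm moves only by the shell command python3 -m inch 'ROWS' [FORCE]. ROWS is JSON, a list of rows, each a list of 7 numbers: the shift along the tool's x, y, z in mm, then the turn, a rotation vector about the tool's x, y, z in rad, then the opening, from 0 (shut) to 1 (fully open). In form: [[dx, dy, dz, wx, wy, wz, fingers], ...]. A call has 1 to 10 rows; each row is the pose to reach, as a shift and turn from the pose measured when the call began, along the tool's axes at that moment; what a row does not reach only later rows make up. A row lasts 1/10 s, in which the tool goes at most 50 mm and 8.59 degrees, less where a joint would pass 70% of its speed; a pose out of reach is approached as far as the arm can. A call with a gripper value outside its range is refused whole. The fingers move at their own pace and stop on an object; FORCE is the grip in N (left out, the last holds). Time passes only in rows, so rows that repeat a pose let the fingers close. It gives the time, the measured TCP pose, the force and the opening at its end, in the units of the state.
- arm.observe(): the state, without advancing time (a new reading comes with each control period).
- imaging.snapshot(name): name is "side" or "top" or "wrist"; returns (picture, depth): 420x560x3 uint8, red, green, blue; 420x560 float32, m along the optical axis (not along the pixel's ray), 0 where there is no reading.
- imaging.camera_info(name): a dict with "fx", "fy", "cx", "cy" (pixels), "extrinsics" (4x4, takes a point from camera to world coordinates); the wrist camera has in their place "tool_from_camera" (4x4, takes a point from camera to tool coordinates, whose origin is the TCP and whose axes are the tool frame's). Camera axes: x right, y up, looking along -z (the intrinsics and any distortion apply to the point x, -y, -z); pixel columns grow to the right and rows downward; lengths in m; the calibration is good to about 2 mm. A picture is of the moment at which its call begins: read the wrist's pose just before it. camera_info takes no time and is no camera call.
- order.close_job(): hands the job in, once; it reports no verdict.
The state is a dict: "time": time; "q": joint angles; "qvel": joint speeds; "joint_torque": joint torques, N m; "tool_pos": TCP position; "tool_rot": TCP orientation; "ft_force": force on the tool from outside, world axes, zero at the start; "wrist_torque": the same for the moment, N m; "width": finger opening in m.
Only numpy, scipy, OpenCV 4.12 (cv2) and the standard library are available. Lean on these libraries where they do the work, as an engineer would, in place of code of your own. Each camera call takes 0.05 s, during which the arm holds its last target.

### The job

Clear the three paint bottles out of the bay and stand them all in the grey side tray, then bring the model tank on its cork out from behind them and stand it in the middle of the turntable. Only then put every bottle back, upright and centred on the pad of its own colour in the bay; let nothing topple on the way.

Things in the scene. Friction and masses are not known exactly. Their poses are not given: they have to be found in the camera images.
- bay: Fixed plywood bay, about 159 (its x) by 250 (its y) mm, open in front (its -x, towards the robot). Origin: centre of its underside. Floor 6 mm thick; walls at back and ends 6 mm thick, top 30 mm above the origin. Pads lie in a row along its y, 35 mm in front of its centre, 70 mm apart, a bottle on each; the model stands behind them. A small grey sprue (28 mm, 7 high) lies in its back +y corner.
- bottle_red: Loose upright dropper bottle of red paint, about 45 g, 98 mm high. Origin: centre of its underside; z up. Round red body 34 mm in diameter up to 56 mm; above it a straight white cap 26 mm in diameter from 62 to 98 mm above the origin, with a red dab on top. Easily gripped by the cap. At the start it stands on the pad of its own colour.
- bottle_blue: Loose upright dropper bottle of blue paint, about 45 g, 98 mm high. Origin: centre of its underside; z up. Round blue body 34 mm in diameter up to 56 mm; above it a straight white cap 26 mm in diameter from 62 to 98 mm above the origin, with a blue dab on top. Easily gripped by the cap. At the start it stands on the pad of its own colour.
- bottle_yellow: Loose upright dropper bottle of yellow paint, about 45 g, 98 mm high. Origin: centre of its underside; z up. Round yellow body 34 mm in diameter up to 56 mm; above it a straight white cap 26 mm in diameter from 62 to 98 mm above the origin, with a yellow dab on top. Easily gripped by the cap. At the start it stands on the pad of its own colour.
- pad_red: Fixed red pad in the bay, 44 (its x) by 54 (its y) mm and 2 mm thick; the place of the red bottle. Origin: centre of its underside; its top, where the bottle stands, is 2 mm above that. Axes parallel to the bay's.
- pad_blue: Fixed blue pad in the bay, 44 (its x) by 54 (its y) mm and 2 mm thick; the place of the blue bottle. Origin: centre of its underside; its top, where the bottle stands, is 2 mm above that. Axes parallel to the bay's.
- pad_yellow: Fixed yellow pad in the bay, 44 (its x) by 54 (its y) mm and 2 mm thick; the place of the yellow bottle. Origin: centre of its underside; its top, where the bottle stands, is 2 mm above that. Axes parallel to the bay's.
- model: Loose small grey-green model tank pinned on a round cork, about 90 g. Origin: centre of the cork's underside; z up. Grip the cork: 56 mm in diameter, 26 mm high; the tank above stays within the cork's outline and reaches 52 mm. Starts on the bay floor about 55 mm behind the line of bottles, within 40 mm of the bay's middle sideways; the bottles leave a gripper too little room around it.
- tray: Fixed empty grey plastic tray at one side of the bay, open at the top, 196 (its x, long) by 84 (its y) by 22 mm high. Origin: centre of its underside. Walls and floor 4 mm thick: bottles in it stand 4 mm above the origin. Room for the three bottles in a row along its x, 60 mm apart.
- turntable: Fixed round painting turntable at the other side of the bay (it does not turn), aluminium with a black rubber top and an orange dot in the middle, 104 mm in diameter. Origin: centre of its underside; its top is 18 mm above that.

How it is judged:
By the outcome, as a careful person would: the job done as asked, in the order asked, and still so for the second after the job is handed in, with the robot touching nothing.
It also fails if it takes over 128 s, if anything falls off the work surface, if the arm or the gripper's body presses on something with over 40 N, if the wrist force passes 120 N, or if a joint passes its speed limit or range.

## Working session

There is one attempt and no reset: what is moved stays moved. The work goes in short steps, Python scripts to look and compute and a shell command to move; the robot and the scene stay as the last step left them, time stands still between calls to the robot, and variables do not carry over. Pictures are saved under pics/ and viewed, and the job is handed in when it is done.

```bash
ls; mkdir -p pics
python3 - <<'E'
from bench import arm, imaging, order
import cv2
s=arm.observe(); print(s); print(arm.tcp_to_grasp)
for n in ["side","top"]:
    p,d=imaging.snapshot(n); cv2.imwrite(f"pics/{n}0.png",p[:,:,::-1]); 
    import numpy as np; np.savez(f"{n}0.npz",p=p,d=d)
    print(imaging.camera_info(n))
print(imaging.camera_info("wrist"))
E
```

```text
pics
{'time': 0.0, 'q': array([-1.31677716e+00,  4.87496161e-02,  9.75511492e-02,  1.62201679e+00,
       -2.67872437e-05,  1.44300292e+00]), 'qvel': array([-0.00140009,  0.00013775, -0.00140414, -0.00093346,  0.00098857,
       -0.00151521]), 'joint_torque': array([ 1.20276534e-03, -3.38782990e+01,  3.20015037e+01,  2.02416221e-02,
       -8.03055900e-05,  2.84335819e-06]), 'tool_pos': array([ 0.19543924, -0.48658156,  0.23009437]), 'tool_rot': array([ 0.58514238,  0.39659992,  0.58643824, -0.39548336]), 'ft_force': array([-0.31465241, -1.31482775, -0.88272526]), 'wrist_torque': array([ 0.00602668, -0.03182704,  0.01298926]), 'width': 0.08558136108799021}
0.0187
{'fx': 384.8994274263295, 'fy': 384.8994274263295, 'cx': 278.425414080254, 'cy': 203.1558984574349, 'extrinsics': array([[-0.9659401 ,  0.16611168, -0.19841027,  0.38980509],
       [-0.25851391, -0.65329222,  0.7116037 ,  0.52783114],
       [-0.0114142 ,  0.73865836,  0.67398334,  0.51105318],
       [ 0.        ,  0.        ,  0.        ,  1.        ]])}
{'fx': 391.24544068173356, 'fy': 391.24544068173356, 'cx': 274.45019091640546, 'cy': 212.1910364557593, 'extrinsics': array([[ 0.02748156,  0.99658581, -0.07785551,  0.46078924],
       [-0.99937905,  0.02910955,  0.01985311,  0.00548041],
       [ 0.02205166,  0.07726157,  0.99676696,  0.78476472],
       [ 0.        ,  0.        ,  0.        ,  1.        ]])}
{'fx': 350.2914707879556, 'fy': 350.2914707879556, 'cx': 275.57288469153553, 'cy': 207.11065794845572, 'tool_from_camera': array([[ 7.58967327e-04,  2.62084664e-01, -9.65044586e-01,
        -1.41728021e-01],
       [-1.03471977e-03,  9.65044553e-01,  2.62083842e-01,
         6.66392205e-02],
       [ 9.99999177e-01,  7.99637642e-04,  1.00362147e-03,
        -5.30455867e-04],
       [ 0.00000000e+00,  0.00000000e+00,  0.00000000e+00,
         1.00000000e+00]])}
```

View pics/top0.png

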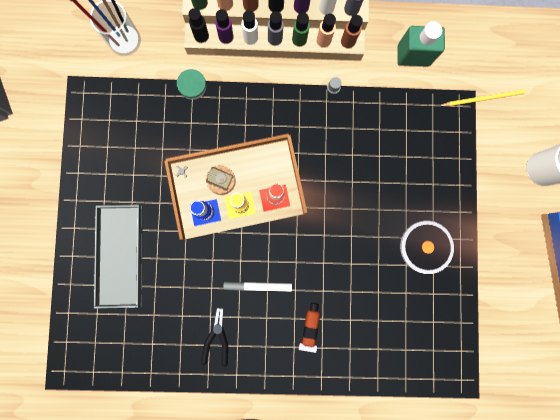

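View pics/side0.png

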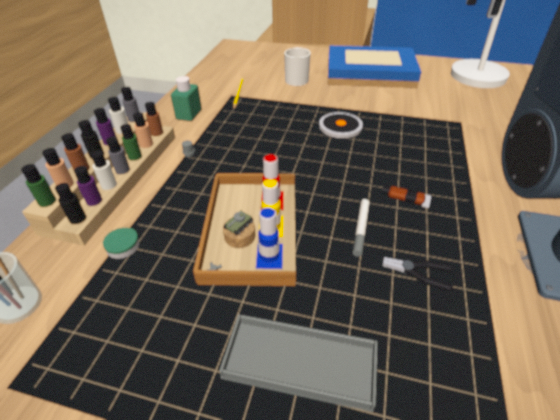

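Top view: bay around (235,187), with blue (200,210), yellow (238,204) and red (276,193) bottles. The model is at (221,180), the tray at (118,257) and the turntable dot at (427,247). I'll enlarge these areas for precise pixels.

Run:
```python
import cv2
p=cv2.imread("pics/top0.png")
cv2.imwrite("pics/bay0.png",cv2.resize(p[125:245,155:315],None,fx=5,fy=5,interpolation=cv2.INTER_CUBIC))
a=cv2.resize(p[197:317,85:155],None,fx=5,fy=5,interpolation=cv2.INTER_CUBIC)
b=cv2.resize(p[197:317,390:470],None,fx=5,fy=5,interpolation=cv2.INTER_CUBIC)
import numpy as np
cv2.imwrite("pics/tt0.png",np.hstack([a,b]))
```

```text
(no output)
```

View pics/bay0.png

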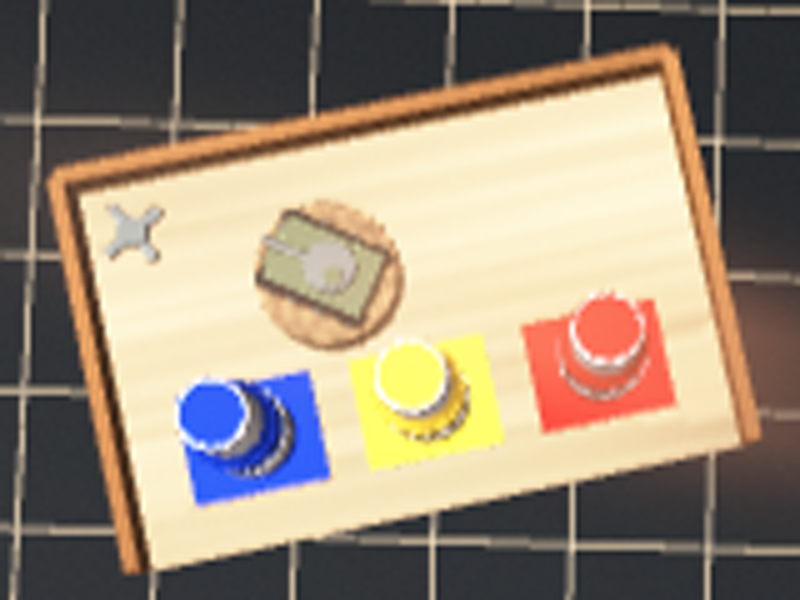

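View pics/tt0.png

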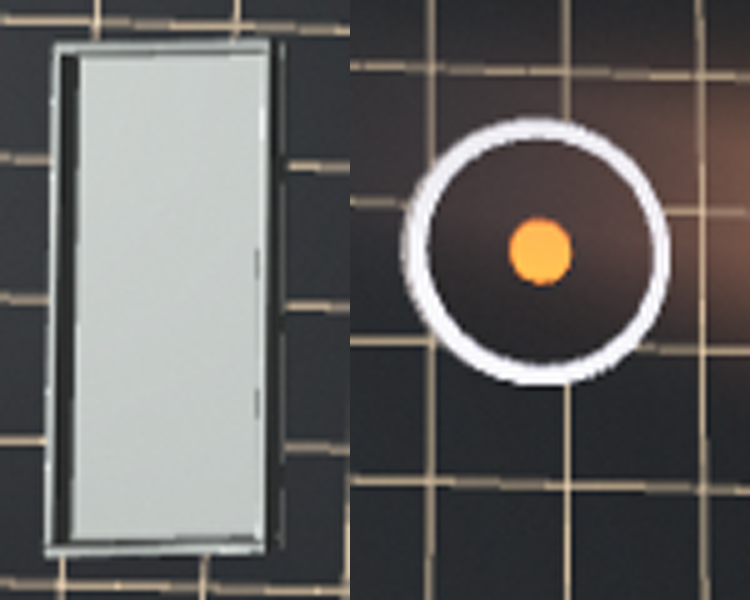

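```bash
cat > h.py <<'E'
import numpy as np, cv2
from bench import arm, imaging, order
from scipy.spatial.transform import Rotation as R
def rot(q): return R.from_quat([q[1],q[2],q[3],q[0]])
def ray(ci,T,u,v,z):
    d=T[:3,:3]@np.array([(u-ci['cx'])/ci['fx'],-(v-ci['cy'])/ci['fy'],-1.]); o=T[:3,3]
    return o+d*(z-o[2])/d[2]
def cam(n):
    ci=imaging.camera_info(n)
    if n=='wrist':
        s=arm.observe(); A=np.eye(4);A[:3,:3]=rot(s['tool_rot']).as_matrix();A[:3,3]=s['tool_pos'];T=A@ci['tool_from_camera']
    else: T=ci['extrinsics']
    return ci,T
def delta(tx,ty,tz,yaw):
    """tool target, pointing down, with jaw axis (tool z) along world angle yaw -> row shift mm / rotvec"""
    s=arm.observe(); R0=rot(s['tool_rot']); p=np.array(s['tool_pos'])
    best=None
    for k in (0,np.pi):
        z=np.array([np.cos(yaw+k),np.sin(yaw+k),0]); x=np.array([0,0,-1.]); y=np.cross(z,x)
        rv=(R0.inv()*R.from_matrix(np.c_[x,y,z])).as_rotvec()
        if best is None or np.linalg.norm(rv)<np.linalg.norm(best): best=rv
    return R0.inv().apply(np.array([tx,ty,tz])-p)*1000,best
E
cat > m0.py <<'E'
from h import *
ci,T=cam('top'); info=np.load('top0.npz'); d=info['d']
def P(X,Y,ox,oy,z): return ray(ci,T,(X+.5)/5-.5+ox,(Y+.5)/5-.5+oy,z)[:2]
b=lambda X,Y,z:P(X,Y,155,125,z)
f=lambda a:np.round(a*1000,1)
C=[b(50,175,.03),b(672,45,.03),b(757,440,.03),b(135,573,.03)]
print('bay',[f(c) for c in C],f(np.mean(C,0)),[np.linalg.norm(C[i]-C[i-1])*1000 for i in range(4)])
print('yaw of bay y', np.arctan2(*(C[0]-C[1])[::-1]), np.arctan2(*(C[3]-C[2])[::-1]))
for n,(X,Y) in dict(red=(609,329),yel=(409,372),blu=(213,413)).items(): print(n,f(b(X,Y,.106)))
for n,q in dict(red=[(522,324),(652,299),(677,405),(545,432)],yel=[(350,358),(482,335),(505,445),(370,470)],blu=[(177,398),(311,371),(330,480),(197,505)]).items(): print('pad',n,f(np.mean([b(*c,.008) for c in q],0)))
print('cork',f(b(330.5,275,.032)), f(b(330.5,200,.032)),f(b(330.5,350,.01)))
q=[P(*c,85,197,.022) for c in [(55,45),(268,38),(265,550),(45,553)]]
print('tray',[f(c) for c in q],f(np.mean(q,0)))
print('tt',f(P(191,251,390,197,.018)))
def D(u,v):
    z=d[v,u];return f(T[:3,:3]@np.array([(u-ci['cx'])/ci['fx']*z,-(v-ci['cy'])/ci['fy']*z,-z])+T[:3,3])
print(D(427,247),D(118,257),D(277,191),D(240,170),D(197,207))
s=arm.observe();print(rot(s['tool_rot']).as_matrix())
E
python3 m0.py
```

```text
bay [array([616. , 206.7]), array([675.6, -33.9]), array([520.7, -70.7]), array([462.7, 166.8])] [568.8  67.2] [np.float64(158.41321939603156), np.float64(247.9197237946804), np.float64(159.20465079057388), np.float64(244.52316773546247)]
yaw of bay y 1.8137143552032369 1.81046199734374
red [552.1 -10.4]
yel [534.9  58.8]
blu [518.6 126.2]
pad red [550.7  -9.1]
pad yel [533.9  59.1]
pad blu [517.3 127.1]
cork [579.8  96.3] [609.2  97.4] [553.2  97.8]
tray [array([523.1, 337.3]), array([528.2, 255.5]), array([332.4, 246.1]), array([329.3, 329. ])] [428.2 292. ]
tt [ 461.2 -313.7]
[ 460.7 -310.3   22.2] [424.5 294.5   6. ] [550.6 -11.4 110. ] [604.   61.3   9.1] [518.6 125.8 110.2]
[[-5.43797777e-04  9.27984584e-01  3.72618190e-01]
 [ 2.10472054e-03  3.72618482e-01 -9.27982240e-01]
 [-9.99997637e-01  2.79622479e-04 -2.15577732e-03]]
```

```bash
cat > go.py <<'E'
import sys; from h import *
a=[float(x) for x in sys.argv[1:5]]
s=arm.observe(); np.set_printoptions(precision=4,suppress=True)
print('t',s['time'],'pos',np.array(s['tool_pos'])*1000,'w',s['width'],'F',s['ft_force'])
z=rot(s['tool_rot']).as_matrix()[:,2]; x=rot(s['tool_rot']).as_matrix()[:,0]; print('yaw',np.arctan2(z[1],z[0]),'x',x,'q6',s['q'][5])
sh,rv=delta(a[0]/1000,a[1]/1000,a[2]/1000,a[3]); print('shift',sh,'rv',rv)
E
python3 go.py 518 126.6 200 0.241
```

```text
t 0.1 pos [ 195.4508 -486.6681  230.2094] w 0.08535257736423565 F [-0.7257  0.0165  0.5251]
yaw -1.1889665937239837 x [-0.0005  0.0021 -1.    ] q6 1.4429479916261967
shift [  31.3247  527.8273 -448.8491] rv [-1.43   -0.0016 -0.0018]
```

```bash
python3 -m inch '[[3,38,-32,-0.1,0,0,1],[6,75,-64,-0.2,0,0,1],[9,113,-96,-0.3,0,0,1],[12,151,-128,-0.4,0,0,1],[15,188,-160,-0.5,0,0,0.7],[18,226,-192,-0.6,0,0,0.7],[20,264,-224,-0.72,0,0,0.7],[22,302,-256,-0.84,0,0,0.7],[24,340,-288,-0.96,0,0,0.7],[26,377,-320,-1.08,0,0,0.7]]' 60; python3 go.py 518 126.6 180 0.241
```

```text
time: 1.1
tool_pos: [0.4264, -0.0471, 0.2046]
tool_rot: [0.706, 0.037, 0.706, -0.036]
ft_force: [0.9, -0.8, -0.9]
width: 0.0594
t 1.1 pos [426.4178 -47.08   204.5764] w 0.059425790585117634 F [ 0.95   -0.7885 -0.9449]
yaw -0.10389874314574452 x [-0.0006  0.002  -1.    ] q6 1.4068689892723616
shift [ 24.8608 182.1952  73.0952] rv [-0.3449 -0.0005 -0.002 ]
```

```bash
python3 -m inch '[[5,35,14,-0.08,0,0,0.6],[10,70,28,-0.16,0,0,0.6],[15,108,43,-0.25,0,0,0.6],[20,145,58,-0.345,0,0,0.6],[25,182,73,-0.345,0,-0.002,0.6],[25,182,73,-0.345,0,-0.002,0.6]]'; python3 go.py 518 126.6 74 0.241
python3 - <<'E'
from h import *
ci,T=cam('wrist'); p,d=imaging.snapshot('wrist'); np.savez('w1.npz',p=p,d=d,T=T); cv2.imwrite('pics/w1.png',p[:,:,::-1])
E
```

```text
time: 1.7
tool_pos: [0.5182, 0.1301, 0.1773]
tool_rot: [0.701, -0.086, 0.703, 0.087]
ft_force: [0.2, 0.1, -0.5]
width: 0.0515
t 1.7 pos [518.1992 130.1358 177.3429] w 0.05148950372416328 F [ 0.2408  0.1465 -0.4913]
yaw 0.24622798046509292 x [-0.0033  0.0013 -1.    ] q6 1.4440602841640875
shift [103.3382  -3.5956  -0.7538] rv [ 0.0052 -0.0029 -0.0021]
```

View pics/w1.png

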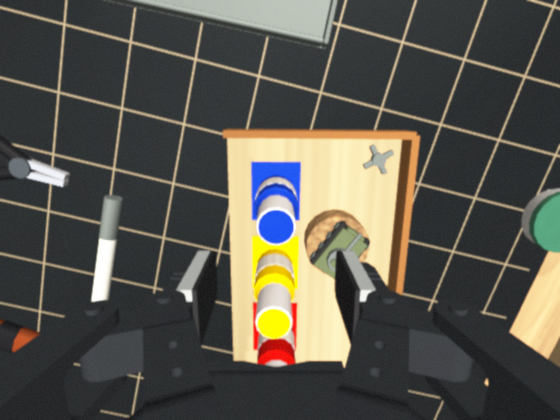

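```bash
python3 - <<'E'
from h import *
ci,_=cam('wrist'); T=np.load('w1.npz')['T']
for n,u,v in [('b',276,225),('y',274,322)]: print(n,ray(ci,T,u,v,.106)*1000)
E
python3 go.py 518 126.6 74 0.241
```

```text
b [519.11620056 127.71840875 106.        ]
y [534.88108525  59.11459414 106.        ]
t 1.75 pos [517.4476 128.1051 178.0711] w 0.05151619795715702 F [ 0.1536 -0.0521  0.2144]
yaw 0.24474548461520773 x [-0.0036 -0.0005 -1.    ] q6 1.4429662977185471
shift [104.0692  -1.6335   0.5521] rv [ 0.0037 -0.0037 -0.0004]
```

```bash
python3 -m inch '[[30,-1,0.5,0.004,-0.004,0,0.6],[65,-1,0.5,0.004,-0.004,0,0.6],[90,-1,0.5,0.004,-0.004,0,0.6],[102,-1,0.5,0.004,-0.004,0,0.6],[104,-1,0.5,0.004,-0.004,0,0.6],[104,-1,0.5,0.004,-0.004,0,0.25],[104,-1,0.5,0.004,-0.004,0,0.1],[104,-1,0.5,0.004,-0.004,0,0.1],[104,-1,0.5,0.004,-0.004,0,0.1]]' 40; python3 go.py 488 295 200 0.241
```

```text
time: 2.65
tool_pos: [0.5193, 0.1273, 0.0761]
tool_rot: [0.703, -0.085, 0.701, 0.085]
ft_force: [-0.1, -0.9, 3.9]
width: 0.0247
t 2.65 pos [519.2564 127.2678  76.0992] w 0.024716046318374443 F [-0.0828 -0.9103  3.9137]
yaw 0.24067276107408322 x [ 0.0038  0.0006 -1.    ] q6 1.444916500881786
shift [-123.9164  170.3089   10.1039] rv [-0.0003  0.0039  0.0003]
```

```bash
python3 -m inch '[[-15,0,0,0,0,0,0.1],[-40,0,0,0,0.004,0,0.1],[-75,0,0,0,0.004,0,0.1],[-80,25,1.5,0,0.004,0,0.1],[-80,60,3.5,0,0.004,0,0.1],[-80,95,5.5,0,0.004,0,0.1],[-80,130,8,0,0.004,0,0.1],[-80,158,9.5,0,0.004,0,0.1],[-80,170,10,0,0.004,0,0.1],[-80,170,10,0,0.004,0,0.1]]' ; python3 go.py 488 295 73 0.241;  python3 - <<'E'
from h import *
p,d=imaging.snapshot('side'); cv2.imwrite('pics/s1.png',p[:,:,::-1])
E
```

```text
time: 3.65
tool_pos: [0.4877, 0.2959, 0.1561]
tool_rot: [0.702, -0.086, 0.702, 0.086]
ft_force: [-0.6, -0.7, 1.1]
width: 0.0249
t 3.65 pos [487.7394 295.8963 156.1098] w 0.024937258058319613 F [-0.6125 -0.7057  1.0961]
yaw 0.24332928107059043 x [ 0.     -0.0005 -1.    ] q6 1.7554890794453593
shift [83.1102 -0.8926  0.0446] rv [ 0.0023 -0.0001  0.0005]
```

View pics/s1.png

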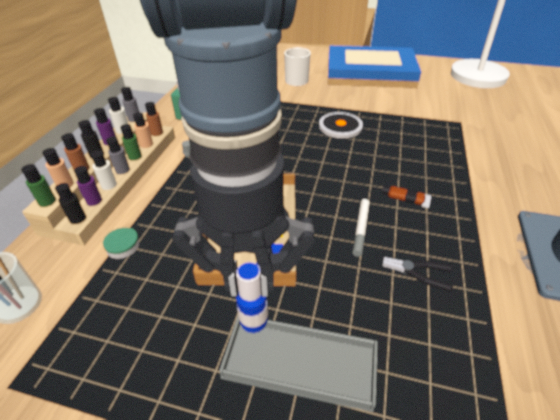

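The blue bottle hangs upright in the gripper at (251,297), above the tray's far end. Lowering it now.

```bash
python3 -m inch '[[20,-1,0,0,0,0,0.1],[45,-1,0,0,0,0,0.1],[65,-1,0,0,0,0,0.1],[75,-1,0,0,0,0,0.1],[80,-1,0,0,0,0,0.1],[82,-1,0,0,0,0,0.1],[82.5,-1,0,0,0,0,0.1],[83,-1,0,0,0,0,0.1],[83,-1,0,0,0,0,0.1]]'; python3 go.py 488 295 72 0.241
```

```text
time: 4.6
tool_pos: [0.489, 0.2939, 0.0741]
tool_rot: [0.702, -0.086, 0.701, 0.085]
ft_force: [0.1, 0.1, -0.8]
width: 0.0249
t 4.6 pos [488.9619 293.9059  74.0552] w 0.024905919092074125 F [ 0.0806  0.0568 -0.8053]
yaw 0.24193301736498274 x [ 0.0017 -0.0006 -1.    ] q6 1.7532002685735697
shift [ 2.053   1.2946 -0.6748] rv [0.0009 0.0015 0.0009]
```

```bash
python3 -m inch '[[1,0,0,0,0,0,0.1],[2,0,0,0,0,0,0.1],[2.5,0,0,0,0,0,0.1],[2.5,0,0,0,0,0,0.1]]'
```

```text
time: 5.0
tool_pos: [0.4892, 0.2941, 0.0721]
tool_rot: [0.703, -0.086, 0.701, 0.085]
ft_force: [-0.5, 0.2, 3.0]
width: 0.0251
```

```bash
python3 -m inch '[[0,0,0,0,0,0,0.3],[0,0,0,0,0,0,0.45],[0,0,0,0,0,0,0.6],[-20,0,0,0,0,0,0.6],[-55,0,0,0,0,0,0.6],[-95,0,0,0,0,0,0.6],[-105,0,0,0,0,0,0.6]]'; python3 go.py 534.5 59 180 0.241;  python3 - <<'E'
from h import *
p,d=imaging.snapshot('side'); cv2.imwrite('pics/s2.png',p[:,:,::-1])
E
```

```text
time: 5.7
tool_pos: [0.4913, 0.2952, 0.1826]
tool_rot: [0.706, -0.085, 0.698, 0.086]
ft_force: [1.4, 0.4, 0.5]
width: 0.0512
t 5.7 pos [491.3166 295.1689 182.6465] w 0.051249294802679084 F [1.408  0.3981 0.5391]
yaw 0.242029916438398 x [ 0.0103  0.0034 -0.9999] q6 1.7534119489093158
shift [   2.2976 -239.6372  -14.7066] rv [ 0.001   0.0108 -0.0008]
```

View pics/s2.png

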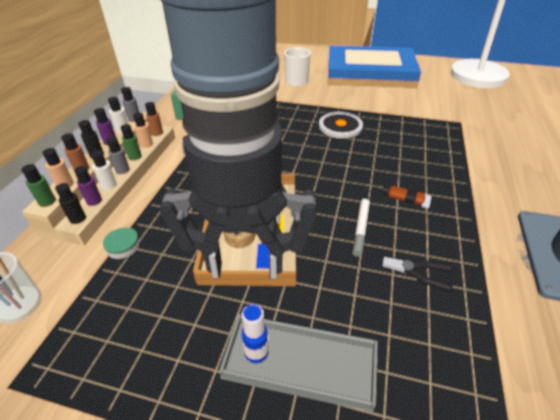

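Blue stands upright in the tray at (255,335). Next is yellow.

```bash
python3 -m inch '[[0,-35,-2,0,0.01,0,0.6],[0,-75,-5,0,0.01,0,0.6],[0,-115,-7,0,0.01,0,0.6],[0,-155,-10,0,0.01,0,0.6],[0,-195,-12,0,0.01,0,0.6],[0,-225,-14,0,0.01,0,0.6],[1,-239,-14.5,0.001,0.01,0,0.6],[2,-239.5,-14.5,0.001,0.01,0,0.6],[2,-239.5,-14.5,0.001,0.01,0,0.6]]'; python3 go.py 535 59.5 75 0.241
```

```text
time: 6.65
tool_pos: [0.5342, 0.06, 0.1792]
tool_rot: [0.702, -0.084, 0.702, 0.086]
ft_force: [0.1, 0.4, -1.1]
width: 0.0514
t 6.65 pos [534.2333  60.0112 179.2147] w 0.05144340761272023 F [ 0.0515  0.3954 -1.082 ]
yaw 0.2412095567833492 x [-0.0009  0.0021 -1.    ] q6 1.3154459943477446
shift [104.2127  -0.9144   0.6599] rv [ 0.0002 -0.0004 -0.0023]
```

```bash
python3 -m inch '[[30,-0.5,0.5,0,0,-0.002,0.6],[65,-0.5,0.5,0,0,-0.002,0.6],[90,-0.5,0.5,0,0,-0.002,0.6],[102,-0.5,0.5,0,0,-0.002,0.6],[105,-0.5,0.5,0,0,-0.002,0.6],[105,-0.5,0.5,0,0,-0.002,0.6],[105,-0.5,0.5,0,0,-0.002,0.25],[105,-0.5,0.5,0,0,-0.002,0.1],[105,-0.5,0.5,0,0,-0.002,0.1],[105,-0.5,0.5,0,0,-0.002,0.1]]' 40; python3 go.py 428.2 292 180 0.241
```

```text
time: 7.65
tool_pos: [0.5362, 0.0599, 0.0762]
tool_rot: [0.703, -0.085, 0.701, 0.085]
ft_force: [-0.8, 0.3, 5.4]
width: 0.025
t 7.65 pos [536.1906  59.907   76.1823] w 0.024985551194218646 F [-0.7817  0.2519  5.4181]
yaw 0.24108468341490277 x [ 0.0032  0.0005 -1.    ] q6 1.3163565652345715
shift [-104.0577  251.1315  -49.1146] rv [0.0001 0.0033 0.0003]
```

```bash
python3 -m inch '[[-15,0,0,0,0,0,0.1],[-45,0,0,0,0.003,0,0.1],[-85,0,0,0,0.003,0,0.1],[-104,30,-6,0,0.003,0,0.1],[-104,75,-15,0,0.003,0,0.1],[-104,120,-24,0,0.003,0,0.1],[-104,165,-33,0,0.003,0,0.1],[-104,210,-41,0,0.003,0,0.1],[-104,240,-47,0,0.003,0,0.1],[-104,251,-49,0,0.003,0,0.1]]' ; python3 -m inch '[[0,0,0,0,0,0,0.1],[0,0,0,0,0,0,0.1]]'; python3 go.py 428.2 292 72 0.241
```

```text
time: 8.65
tool_pos: [0.4267, 0.2942, 0.1806]
tool_rot: [0.702, -0.086, 0.702, 0.086]
ft_force: [0.7, -0.7, 0.3]
width: 0.0249
time: 8.85
tool_pos: [0.427, 0.2937, 0.1809]
tool_rot: [0.702, -0.086, 0.702, 0.086]
ft_force: [-1.1, -0.0, -1.1]
width: 0.0249
t 8.85 pos [427.0198 293.6682 180.916 ] w 0.024914285160770825 F [-1.0721 -0.0341 -1.1294]
yaw 0.24470480221849528 x [ 0.0005 -0.0003 -1.    ] q6 1.7993483274044433
shift [108.9169  -1.865    0.6977] rv [0.0037 0.0004 0.0004]
```

```bash
python3 -m inch '[[30,-1,0.5,0.003,0,0,0.1],[65,-1,0.5,0.003,0,0,0.1],[90,-1,0.5,0.003,0,0,0.1],[102,-1,0.5,0.003,0,0,0.1],[107,-1,0.5,0.003,0,0,0.1],[109,-1,0.5,0.003,0,0,0.1],[110,-1,0.5,0.003,0,0,0.1],[110.5,-1,0.5,0.003,0,0,0.1],[110.5,-1,0.5,0.003,0,0,0.1]]'; python3 go.py 428.2 292 72 0.241
```

```text
time: 9.75
tool_pos: [0.429, 0.2932, 0.0722]
tool_rot: [0.703, -0.085, 0.701, 0.085]
ft_force: [-0.7, 0.4, 3.1]
width: 0.0251
t 9.75 pos [429.0326 293.2295  72.202 ] w 0.02507298379582377 F [-0.7366  0.3766  3.0951]
yaw 0.24172937895556687 x [ 0.0035  0.0007 -1.    ] q6 1.8000890166488541
shift [ 0.1982 -0.9945 -1.1034] rv [0.0007 0.0036 0.0001]
```

Contact. Release, rise, then on to red.

```bash
python3 -m inch '[[0,0,0,0,0,0,0.3],[0,0,0,0,0,0,0.45],[0,0,0,0,0,0,0.6],[-20,0,0,0,0,0,0.6],[-55,0,0,0,0,0,0.6],[-95,0,0,0,0,0,0.6],[-105,0,0,0,0,0,0.6]]'; python3 go.py 551.6 -9.5 180 0.241
```

```text
time: 10.45
tool_pos: [0.4309, 0.2944, 0.1825]
tool_rot: [0.706, -0.084, 0.698, 0.086]
ft_force: [1.2, 0.5, -0.7]
width: 0.0512
t 10.45 pos [430.908  294.4161 182.4715] w 0.05124627121893361 F [ 1.206   0.4517 -0.671 ]
yaw 0.24188500962772394 x [ 0.011   0.0046 -0.9999] q6 1.8002631575848116
shift [   2.3858 -323.9833   44.3483] rv [ 0.0009  0.0118 -0.0019]
```

```bash
python3 -m inch '[[0,-35,5,0,0.01,0,0.6],[0,-75,10,0,0.01,0,0.6],[0,-115,16,0,0.01,0,0.6],[0,-155,21,0,0.01,0,0.6],[0,-195,27,0,0.01,0,0.6],[0,-240,33,0,0.01,0,0.6],[1,-280,38,0.001,0.01,0,0.6],[2,-310,42,0.001,0.01,0,0.6],[2,-324,44.5,0.001,0.011,0,0.6],[2,-324,44.5,0.001,0.011,-0.002,0.6]]';python3 -m inch '[[0,0,0,0,0,0,0.6],[0,0,0,0,0,0,0.6]]'; python3 go.py 552 -9.5 75 0.241
```

```text
time: 11.45
tool_pos: [0.5519, -0.0108, 0.1795]
tool_rot: [0.702, -0.084, 0.702, 0.084]
ft_force: [-0.3, -0.1, -0.2]
width: 0.0513
time: 11.65
tool_pos: [0.5514, -0.0094, 0.1793]
tool_rot: [0.702, -0.084, 0.702, 0.085]
ft_force: [-0.2, 0.4, 0.2]
width: 0.0516
t 11.65 pos [551.365   -9.3751 179.2833] w 0.0516199392788198 F [-0.1648  0.4284  0.1967]
yaw 0.2399236494531804 x [-0.0013  0.0009 -1.    ] q6 1.1918560868828758
shift [104.2823  -0.3931   0.6962] rv [-0.0011 -0.001  -0.0012]
```

Run:
```python
from h import *
ci,T=cam('wrist'); p,d=imaging.snapshot('wrist'); np.savez('w2.npz',p=p,d=d,T=T); cv2.imwrite('pics/w2.png',p[:,:,::-1])
```

```text
(no output)
```

View pics/w2.png

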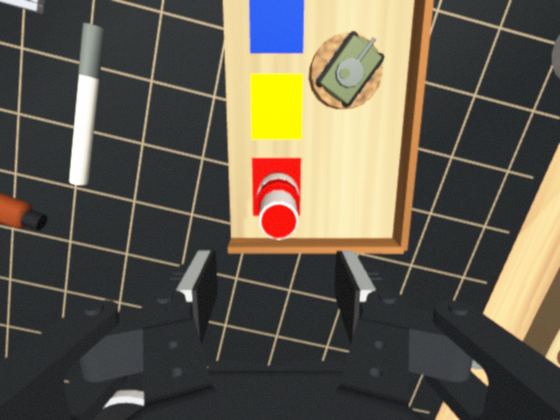

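The empty yellow (277,106) and blue pads are visible, the cork's centre is at about (347,70), and the red dab is at (278,221).

Run:
```python
from h import *
ci,_=cam('wrist'); T=np.load('w2.npz')['T']
for n,u,v,z in [('r',278.5,221,.106),('padY',276.7,106,.008),('cork',347,70.5,.031)]: print(n,ray(ci,T,u,v,z)*1000)
```

```text
r [553.47614172  -9.43941263 106.        ]
padY [535.25811189  61.02398511   8.        ]
cork [582.02616512  99.23588709  31.        ]
```

```bash
python3 -m inch '[[30,0,0.7,0,0,0,0.6],[65,0,0.7,0,0,0,0.6],[90,0,0.7,0,0,0,0.6],[102,0,0.7,0,0,0,0.6],[105,0,0.7,0,0,0,0.6],[105,0,0.7,0,0,0,0.6],[105,0,0.7,0,0,0,0.25],[105,0,0.7,0,0,0,0.1],[105,0,0.7,0,0,0,0.1],[105,0,0.7,0,0,0,0.1]]' 40; python3 go.py 368.3 289.3 180 0.241
```

```text
time: 12.7
tool_pos: [0.5535, -0.0093, 0.0766]
tool_rot: [0.703, -0.085, 0.701, 0.085]
ft_force: [0.7, 0.9, 5.7]
width: 0.0248
t 12.7 pos [553.5256  -9.2726  76.5531] w 0.02475015902811757 F [0.6671 0.8988 5.7385]
yaw 0.2400949181524946 x [ 0.0029  0.0004 -1.    ] q6 1.1923592626844133
shift [-103.8605  334.0229 -108.6145] rv [-0.0009  0.0029  0.0003]
```

```bash
python3 -m inch '[[-15,0,0,0,0,0,0.1],[-45,0,0,0,0.003,0,0.1],[-90,0,0,0,0.003,0,0.1],[-112,30,-10,0,0.003,0,0.1],[-112,75,-24,0,0.003,0,0.1],[-112,120,-39,0,0.003,0,0.1],[-112,165,-54,0,0.003,0,0.1],[-112,210,-68,0,0.003,0,0.1],[-112,255,-83,0,0.003,0,0.1],[-110,295,-96,0,0.003,0,0.1]]' ; python3 go.py 368.3 289.3 180 0.241
```

```text
time: 13.7
tool_pos: [0.3885, 0.256, 0.1874]
tool_rot: [0.702, -0.085, 0.702, 0.085]
ft_force: [0.8, 1.1, -0.6]
width: 0.0249
t 13.7 pos [388.5468 256.0013 187.3661] w 0.024929585113618292 F [ 0.7531  1.0917 -0.6302]
yaw 0.24037448720795057 x [ 0.0011  0.0005 -1.    ] q6 1.7687419400169817
shift [  7.3601  37.1598 -11.7465] rv [-0.0006  0.0012 -0.0002]
```

```bash
python3 -m inch '[[3,20,-6,0,0,0,0.1],[5,33,-10,0,0,0,0.1],[7,36,-11.5,0,0.001,0,0.1],[7,36,-11.5,0,0.001,0,0.1]]' ; python3 go.py 368.3 289.3 72.5 0.241
```

```text
time: 14.1
tool_pos: [0.3689, 0.2878, 0.1802]
tool_rot: [0.702, -0.085, 0.702, 0.085]
ft_force: [1.1, -0.2, -0.6]
width: 0.0249
t 14.1 pos [368.9164 287.8328 180.1971] w 0.024920614842189198 F [ 1.135  -0.2231 -0.631 ]
yaw 0.24042215456549187 x [ 0.     -0.0006 -1.    ] q6 1.8498119040621297
shift [107.6963   1.6328  -0.2346] rv [-0.0006 -0.0001  0.0006]
```

```bash
python3 -m inch '[[30,0,-0.5,0,0,0,0.1],[65,0,-0.5,0,0,0,0.1],[90,0.5,-0.5,0,0,0,0.1],[101,0.5,-0.5,0,0,0,0.1],[105,0.5,-0.5,0,0,0,0.1],[107,0.5,-0.5,0,0,0,0.1],[108,0.5,-0.5,0,0,0,0.1],[109,0.5,-0.5,0,0,0,0.1],[109,0.5,-0.5,0,0,0,0.1]]'; python3 go.py 428.2 292 72 0.241
```

```text
time: 15.0
tool_pos: [0.3694, 0.2887, 0.0726]
tool_rot: [0.703, -0.085, 0.701, 0.085]
ft_force: [-0.3, -0.1, 1.4]
width: 0.0251
t 15.0 pos [369.3939 288.7042  72.5541] w 0.025051329536679982 F [-0.3206 -0.0563  1.4474]
yaw 0.24047423567235487 x [ 0.0026  0.0007 -1.    ] q6 1.8509872897487534
shift [  0.7069 -10.8046  57.8972] rv [-0.0005  0.0027 -0.0001]
```

```bash
python3 -m inch '[[0.3,0,0,0,0,0,0.1],[0.3,0,0,0,0,0,0.3],[0,0,0,0,0,0,0.45],[0,0,0,0,0,0,0.6],[-20,0,0,0,0,0,0.6],[-55,0,0,0,0,0,0.6],[-95,0,0,0,0,0,0.6],[-105,0,0,0,0,0,0.6]]'; python3 go.py 565 88 165 1.812;  python3 - <<'E'
from h import *
for n in('side','top'):
  p,d=imaging.snapshot(n); cv2.imwrite(f'pics/{n}3.png',p[:,:,::-1])
E
```

```text
time: 15.8
tool_pos: [0.3713, 0.2899, 0.1826]
tool_rot: [0.706, -0.084, 0.698, 0.086]
ft_force: [-0.2, 0.2, 0.8]
width: 0.0513
t 15.8 pos [371.2943 289.9434 182.6235] w 0.05134224582155429 F [-0.2331  0.1972  0.8112]
yaw 0.2405698364327002 x [ 0.0097  0.0048 -0.9999] q6 1.8511445376514863
shift [  18.5263 -242.3237  139.82  ] rv [ 1.5702  0.0064 -0.0101]
```

View pics/side3.png

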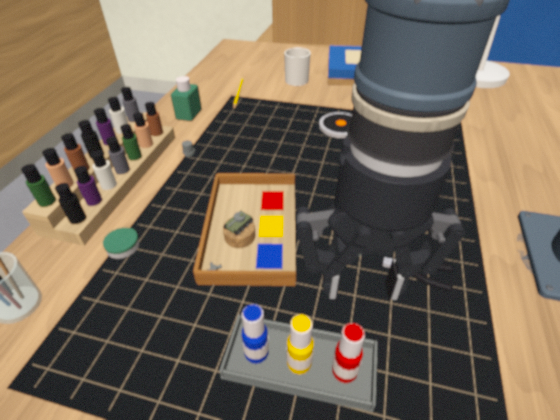

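View pics/top3.png

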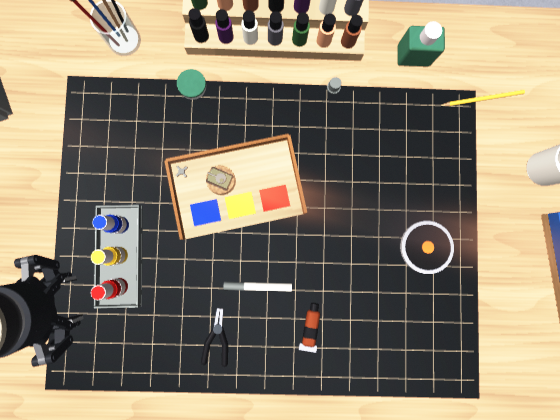

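All three bottles stand upright in the tray at (254,335), (300,345) and (348,353) in the side view. The bay is empty apart from the model and sprue. Next, exact pad and cork positions.

Run:
```python
from h import *
p=cv2.imread("pics/top3.png")
cv2.imwrite("pics/bay3.png",cv2.resize(p[125:245,155:315],None,fx=5,fy=5,interpolation=cv2.INTER_CUBIC))
ci,T=cam('top'); hsv=cv2.cvtColor(p,cv2.COLOR_BGR2HSV)
for n,(a,b) in dict(red=(0,8),yel=(26,34),blu=(105,125)).items():
    m=cv2.inRange(hsv,(a,120,80),(b,255,255)); m[:, :165]=0; m[:,305:]=0; m[:140]=0; m[235:]=0
    k,l,st,_=cv2.connectedComponentsWithStats(m); i=1+np.argmax(st[1:,4]); ys,xs=np.nonzero(l==i)
    r=cv2.minAreaRect(np.c_[xs,ys].astype(np.float32)); print(n,r,np.round(ray(ci,T,*r[0],.008)*1000,1),np.round(ray(ci,T,xs.mean(),ys.mean(),.008)*1000,1))
```

```text
red ((274.3461608886719, 197.73077392578125), (21.965007781982422, 27.064027786254883), 78.69007110595703) [550.4  -9.    8. ] [550.7  -8.8   8. ]
yel ((239.80770874023438, 205.0384521484375), (21.572771072387695, 27.064023971557617), 78.69007110595703) [533.7  59.4   8. ] [533.9  59.6   8. ]
blu ((205.1538543701172, 212.26922607421875), (21.376657485961914, 26.867908477783203), 78.69007110595703) [517.3 127.5   8. ] [517.4 127.6   8. ]
```

View pics/bay3.png

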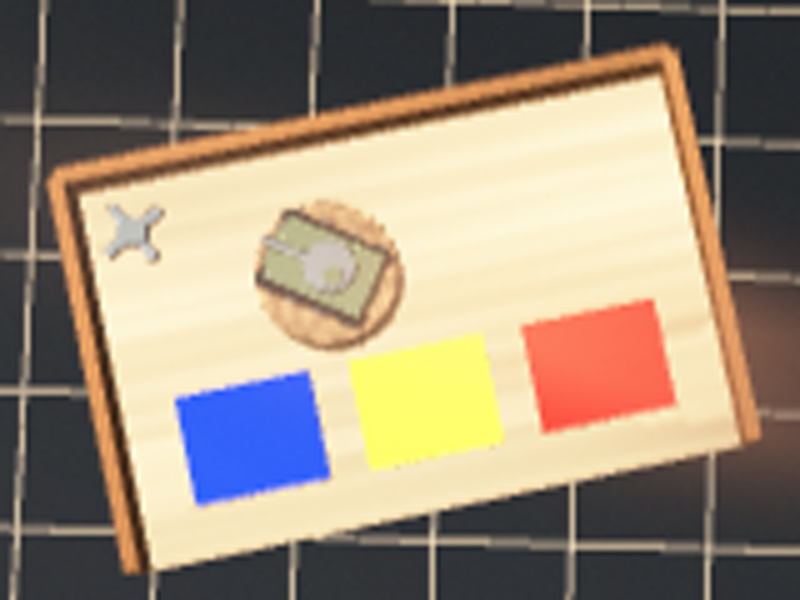

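```bash
python3 -m inch '[[0,-25,16,-0.1,0.01,0,0.6],[0,-55,35,-0.24,0.01,0,0.8],[0,-85,55,-0.38,0.01,0,1],[2,-112,75,-0.52,0.01,0,1],[5,-140,93,-0.66,0.01,0,1],[10,-165,110,-0.8,0.01,0,1],[15,-190,125,-0.94,0.01,0,1],[20,-210,140,-1.08,0.01,0,1],[25,-225,150,-1.22,0.01,0,1],[32,-235,157,-1.36,0.01,0,1]]'; python3 go.py 581 98 125 1.812
```

```text
time: 16.9
tool_pos: [0.579, 0.0974, 0.1459]
tool_rot: [-0.49, 0.509, -0.493, -0.508]
ft_force: [-0.1, 0.1, -0.1]
width: 0.0851
t 16.9 pos [578.991   97.4373 145.9201] w 0.08510714215500968 F [-0.0501  0.0956 -0.0897]
yaw 1.6049261691466967 x [-0.0023 -0.0045 -1.    ] q6 0.020798181359216465
shift [20.9127 -2.0774  0.5871] rv [-0.2071 -0.0042 -0.0029]
```

```bash
python3 -m inch '[[7,-1,0.5,-0.1,-0.003,-0.003,1],[14,-2,0.5,-0.2,-0.003,-0.003,1],[20,-2,0.5,-0.207,-0.003,-0.003,1],[21,-2,0.5,-0.207,-0.003,-0.003,1],[21,-2,0.5,-0.207,-0.003,-0.003,1]]'; python3 go.py 581 98 125 1.812;  python3 - <<'E'
from h import *
ci,T=cam('wrist'); p,d=imaging.snapshot('wrist'); np.savez('w3.npz',p=p,d=d,T=T); cv2.imwrite('pics/w3.png',p[:,:,::-1])
E
```

```text
time: 17.4
tool_pos: [0.5802, 0.098, 0.1238]
tool_rot: [0.436, -0.556, 0.437, 0.556]
ft_force: [0.1, 0.7, 0.3]
width: 0.0855
t 17.4 pos [580.1506  97.9892 123.8129] w 0.08549091682264787 F [0.1366 0.6953 0.3153]
yaw 1.810710550543252 x [-0.0016 -0.0012 -1.    ] q6 -0.18592077795914888
shift [-1.1885 -0.8254 -0.1923] rv [-0.0013 -0.0008 -0.0019]
```

View pics/w3.png

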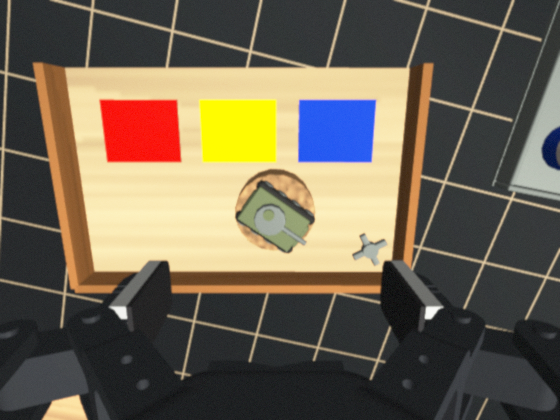

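Run:
```python
from h import *
ci,_=cam('wrist'); T=np.load('w3.npz')['T']
for n,u,v,z in [('Y',238.5,131,.008),('B',337,131,.008),('R',141,131,.008),('corktop',275,209.5,.032),('L',235,210,.032),('Rr',315,210,.032)]: print(n,ray(ci,T,u,v,z)*1000)
```

```text
Y [534.87428983  60.13603807   8.        ]
B [518.1010468  129.01056282   8.        ]
R [551.47786407  -8.04179032   8.        ]
corktop [579.15301215  97.97315171  32.        ]
L [586.055785    71.14878375  32.        ]
Rr [572.94842241 124.96677404  32.        ]
```

```bash
python3 -m inch '[[25,0.7,-0.3,0,0,0,1],[60,0.7,-0.3,0,0,0,1],[88,0.7,-0.3,0,0,-0.002,1],[104,0.7,-0.3,0,0,-0.002,1],[110,0.7,-0.3,0,0,-0.002,1],[112,0.7,-0.3,0,0,-0.002,1],[112,0.7,-0.3,0,0,-0.002,1]]'; python3 go.py 579.5 97.5 10 1.812
```

```text
time: 18.15
tool_pos: [0.5809, 0.0976, 0.0137]
tool_rot: [-0.437, 0.557, -0.436, -0.555]
ft_force: [-0.4, -0.3, 1.0]
width: 0.0854
t 18.15 pos [580.8743  97.5763  13.7338] w 0.08537152824837363 F [-0.3675 -0.2893  1.0118]
yaw 1.8109137962085988 x [ 0.0036 -0.0006 -1.    ] q6 -0.1871023645968738
shift [3.7289 1.3656 0.258 ] rv [-0.0011 -0.0014  0.0034]
```

```bash
python3 -m inch '[[2.5,1,0,0,0,0.003,1],[2.5,1,0,0,0,0.003,0.8],[2.5,1,0,0,0,0.003,0.7],[2.5,1,0,0,0,0.003,0.6],[2.5,1,0,0,0,0.003,0.5],[2.5,1,0,0,0,0.003,0.5],[2.5,1,0,0,0,0.003,0.5]]' 45; python3 go.py 579.5 97.5 130 1.812
```

```text
time: 18.85
tool_pos: [0.5808, 0.0974, 0.0123]
tool_rot: [-0.437, 0.557, -0.436, -0.555]
ft_force: [0.3, 0.9, 4.9]
width: 0.0548
t 18.85 pos [580.8263  97.3786  12.3256] w 0.054805775118755486 F [0.2982 0.8622 4.8882]
yaw 1.810946863253593 x [ 0.0027 -0.0012 -1.    ] q6 -0.1871640765356322
shift [-117.6776    0.9787    0.2199] rv [-0.0011 -0.0018  0.0024]
```

```bash
python3 -m inch '[[-10,0,0,0,0,0,0.5],[-35,0,0,0,0,0.002,0.5],[-75,0,0,0,0,0.002,0.5],[-110,8,-20,0,0,0.002,0.5],[-120,20,-55,0,0,0.002,0.5],[-120,35,-97,0,0,0.002,0.5],[-120,50,-140,0,0,0.002,0.5],[-120,65,-184,0,0,0.002,0.5],[-120,80,-227,0,0,0.002,0.5],[-120,95,-270,0,0,0.002,0.5]]'; python3 go.py 540 -300 130 1.812
```

```text
time: 19.85
tool_pos: [0.5513, -0.1887, 0.132]
tool_rot: [-0.436, 0.556, -0.437, -0.556]
ft_force: [0.6, -0.4, -0.1]
width: 0.055
t 19.85 pos [ 551.3443 -188.726   132.0307] w 0.05499541659074311 F [ 0.565  -0.3699 -0.1124]
yaw 1.810969048535924 x [-0.0006 -0.0008 -1.    ] q6 -0.6844627932665979
shift [   2.132    37.4858 -105.3802] rv [-0.001  -0.0007 -0.0008]
```

```bash
python3 -m inch '[[0,14,-40,0,0,0,0.5],[0,28,-80,0,0,0,0.5],[0,36,-100,0,0,0,0.5],[0,37,-105,0,0,0,0.5],[0,37,-105,0,0,0,0.5],[0,37,-105,0,0,0,0.5]]'; python3 go.py 461.2 -313.7 60 1.812;  python3 - <<'E'
from h import *
ci,T=cam('wrist'); p,d=imaging.snapshot('wrist'); np.savez('w4.npz',p=p,d=d,T=T); cv2.imwrite('pics/w4.png',p[:,:,::-1])
E
```

```text
time: 20.45
tool_pos: [0.5403, -0.2981, 0.1318]
tool_rot: [0.436, -0.556, 0.436, 0.557]
ft_force: [-0.1, 0.0, -1.0]
width: 0.0546
t 20.45 pos [ 540.3058 -298.1182  131.7765] w 0.054599076021648596 F [-0.0697  0.0355 -0.9905]
yaw 1.812025658820797 x [-0.0015  0.0007 -1.    ] q6 -0.8538890595901174
shift [71.8821 80.4468  3.6967] rv [ 0.      0.001  -0.0013]
```

View pics/w4.png

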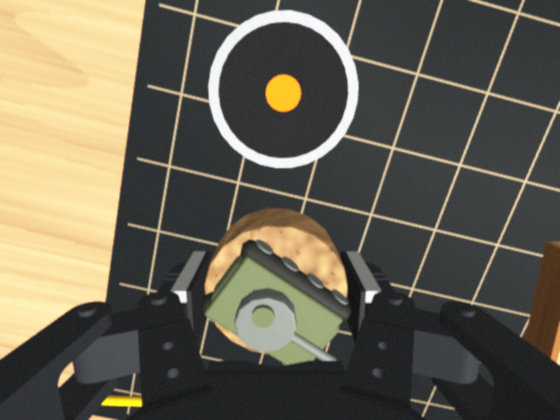

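```bash
python3 - <<'E'
from h import *
ci,_=cam('wrist'); T=np.load('w4.npz')['T']
print(ray(ci,T,283.5,93,.018)*1000)
for v in (225,226,228): print(v,ray(ci,T,277,v,.1515)*1000)
print(ray(ci,T,275.5,207,.1515)*1000)
E
python3 go.py 462 -313 50 1.812
```

```text
[ 462.2536077  -310.72234913   18.        ]
225 [ 514.81511034 -303.21936627  151.5       ]
226 [ 515.18876629 -303.12742846  151.5       ]
228 [ 515.9378351  -302.94312053  151.5       ]
[ 508.3163986 -305.3760176  151.5      ]
t 20.5 pos [ 540.4747 -297.8889  131.9202] w 0.05422765670152945 F [-0.366   0.2603 -0.6238]
yaw 1.8126111862216927 x [-0.0013  0.0003 -1.    ] q6 -0.8539217883799254
shift [82.0157 79.7145  4.0707] rv [ 0.0006  0.0006 -0.0012]
```

```bash
python3 -m inch '[[15,25,1,0,0,0,0.5],[40,55,2,0,0,0,0.5],[65,75,3.5,0,0,0,0.5],[80,79,4.5,0,0,-0.001,0.5],[82,79.5,4.8,0,0,-0.001,0.5],[82,79.5,4.8,0,0,-0.001,0.5]]'; python3 go.py 462 -312 25 1.812
```

```text
time: 21.1
tool_pos: [0.4623, -0.311, 0.05]
tool_rot: [0.436, -0.557, 0.435, 0.557]
ft_force: [1.0, 0.3, -1.4]
width: 0.0545
t 21.1 pos [ 462.3317 -311.0298   50.0166] w 0.05445305249399388 F [ 0.9668  0.2934 -1.4397]
yaw 1.814205614671451 x [-0.0005  0.0012 -1.    ] q6 -0.9562771581176023
shift [25.0156  0.5512 -0.8925] rv [ 0.0022  0.0012 -0.0002]
```

```bash
python3 -m inch '[[10,0.5,-0.5,0,0,0,0.5],[18,0.5,-0.9,0,0.001,0,0.5],[22,0.5,-0.9,0,0.001,0,0.5],[24,0.5,-0.9,0,0.001,0,0.5],[25,0.5,-0.9,0,0.001,0,0.5],[26,0.5,-0.9,0,0.001,0,0.5],[26.5,0.5,-0.9,0,0.001,0,0.5],[26.5,0.5,-0.9,0,0.001,0,0.5]]'; python3 go.py 462 -312 25 1.812
```

```text
time: 21.9
tool_pos: [0.4621, -0.3121, 0.0243]
tool_rot: [-0.436, 0.557, -0.436, -0.557]
ft_force: [-2.8, 1.9, 4.0]
width: 0.0545
t 21.9 pos [ 462.1495 -312.0535   24.3477] w 0.05452676450862393 F [-2.7827  1.9326  3.9589]
yaw 1.8141425819912542 x [ 0.0001 -0.     -1.    ] q6 -0.9575524676122988
shift [-0.6523  0.1322  0.0879] rv [ 0.0021 -0.      0.0001]
```

```bash
python3 -m inch '[[0,0,0,0,0,0,0.8],[0,0,0,0,0,0,1],[0,0,0,0,0,0,1],[0,0,0,0,0,0,1],[-15,0,0,0,0,0,1],[-45,0,0,0,0,0,1],[-85,0,0,0,0,0,1],[-115,0,0,0,0,0,1],[-120,0,0,0,0,0,1],[-120,0,0,0,0,0,1]]'; python3 go.py 368.3 289.3 180 0.241;  python3 - <<'E'
from h import *
ci,T=cam('wrist'); p,d=imaging.snapshot('wrist'); np.savez('w5.npz',p=p,d=d,T=T); cv2.imwrite('pics/w5.png',p[:,:,::-1])
E
```

```text
time: 22.9
tool_pos: [0.4632, -0.313, 0.1469]
tool_rot: [-0.436, 0.559, -0.436, -0.555]
ft_force: [-0.2, 0.5, -0.2]
width: 0.0851
t 22.9 pos [ 463.2483 -313.048   146.9426] w 0.08514967317721672 F [-0.1836  0.4704 -0.1954]
yaw 1.8141590609068547 x [ 0.0037 -0.0031 -1.    ] q6 -0.9576106413430467
shift [-35.2996 -53.0957 607.3433] rv [-1.5684 -0.0053 -0.0009]
```

View pics/w5.png

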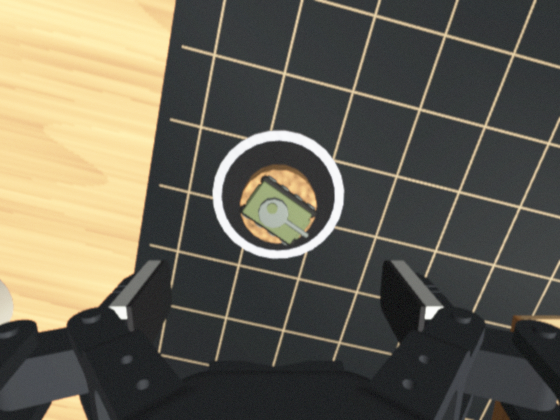

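```bash
python3 - <<'E'
from h import *
p=cv2.imread('pics/w5.png'); cv2.imwrite('pics/w5c.png',cv2.resize(p[120:270,200:360],None,fx=5,fy=5,interpolation=cv2.INTER_CUBIC)[:600*2,:800][:750])
E
python3 -c "
import cv2;p=cv2.imread('pics/w5.png');cv2.imwrite('pics/w5c.png',cv2.resize(p[125:265,200:360],None,fx=4,fy=4,interpolation=cv2.INTER_CUBIC))"
```

```text
(no output)
```

View pics/w5c.png

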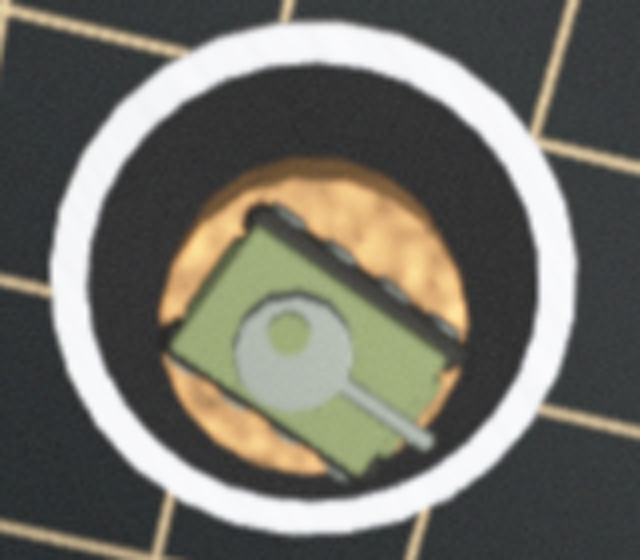

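Run:
```python
from h import *
ci,_=cam('wrist'); T=np.load('w5.npz')['T']
P=lambda X,Y,z: np.round(ray(ci,T,(X+.5)/4-.5+200,(Y+.5)/4-.5+125,z)[:2]*1000,1)
a,b=P(313,64,.018),P(313,500,.018); print('inner',a,b,(a+b)/2)
a,b=P(313,20,.018),P(313,535,.018); print('outer',a,b,(a+b)/2)
a,b=P(50,280,.018),P(577,280,.018); print('outer lr',a,b,(a+b)/2)
a,b=P(312,174,.044),P(312,476,.044); print('cork',a,b,(a+b)/2)
a,b=P(158,325,.044),P(467,325,.044); print('cork lr',a,b,(a+b)/2)
print('base edge',P(312,157,.018))
p,d=imaging.snapshot('top'); cv2.imwrite('pics/top5.png',p[:,:,::-1])
cv2.imwrite('pics/top5c.png',cv2.resize(p[197:317,390:470,::-1],None,fx=6,fy=6,interpolation=cv2.INTER_CUBIC)[:600])
```

```text
inner [ 419.5 -321.8] [ 505.9 -300.3] [ 462.7  -311.05]
outer [ 411.6 -323.8] [ 513.5 -298.4] [ 462.55 -311.1 ]
outer lr [ 473.  -362.3] [ 447.9 -260.9] [ 460.45 -311.6 ]
cork [ 436. -318.] [ 491.  -304.3] [ 463.5  -311.15]
cork lr [ 469.4 -338.4] [ 455.9 -284.2] [ 462.65 -311.3 ]
base edge [ 436.8 -317.7]
```

View pics/top5.png

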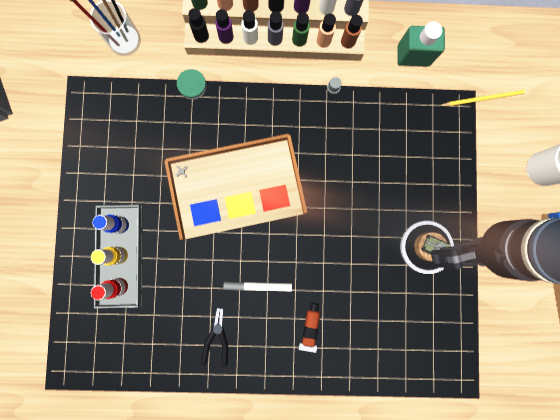

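The model's cork is at about (463,-311) and the turntable's centre at about (462,-311), so it is centred to about 1 mm. All bottles are still in the tray. Next I'll put red back, opening to 0.6 for the tray.

```bash
python3 -m inch '[[-20,-2,15,0.05,0,0,1],[-40,-6,50,0.18,0,0,1],[-50,-9,95,0.31,0,0,1],[-50,-12,140,0.44,0,0,0.8],[-50,-16,185,0.57,0,0,0.6],[-50,-20,230,0.7,0,0,0.6],[-50,-24,275,0.83,0,0,0.6],[-50,-28,320,0.96,0,0,0.6],[-50,-32,365,1.09,0,0,0.6],[-50,-36,410,1.22,0,0,0.6]]'; python3 go.py 369.4 289 185 0.241
```

```text
time: 24.0
tool_pos: [0.3984, 0.0848, 0.1917]
tool_rot: [0.672, -0.214, 0.675, 0.216]
ft_force: [1.0, -1.5, 1.0]
width: 0.0514
t 24.0 pos [398.4332  84.7866 191.7131] w 0.05136527967935184 F [ 0.998  -1.4854  1.0209]
yaw 0.6186128049832512 x [-0.0048  0.0009 -1.    ] q6 0.9960429501319744
shift [  7.0273 183.1826  94.7938] rv [ 0.3776 -0.004  -0.0028]
```

```bash
python3 -m inch '[[1,36,18,0.1,-0.004,-0.003,0.6],[2,76,39,0.22,-0.004,-0.003,0.6],[4,116,60,0.34,-0.004,-0.003,0.6],[6,152,79,0.377,-0.004,-0.003,0.6],[7,178,92,0.377,-0.004,-0.003,0.6],[7,183,95,0.377,-0.004,-0.003,0.6],[7,183,95,0.377,-0.004,-0.003,0.6],[7,183,95,0.377,-0.004,-0.003,0.6]]'; python3 go.py 369.4 289 74 0.241;  python3 - <<'E'
from h import *
ci,T=cam('wrist'); p,d=imaging.snapshot('wrist'); np.savez('w6.npz',p=p,d=d,T=T); cv2.imwrite('pics/w6.png',p[:,:,::-1])
E
```

```text
time: 24.8
tool_pos: [0.3693, 0.2879, 0.1839]
tool_rot: [0.701, -0.086, 0.703, 0.084]
ft_force: [0.3, -0.1, 0.5]
width: 0.0516
t 24.8 pos [369.2681 287.9043 183.8941] w 0.051581168568283625 F [ 0.2639 -0.133   0.5085]
yaw 0.24105474611094932 x [-0.0018 -0.002  -1.    ] q6 1.849163671595181
shift [109.8912   1.2      0.6388] rv [ 0.0001 -0.0023  0.0015]
```

View pics/w6.png

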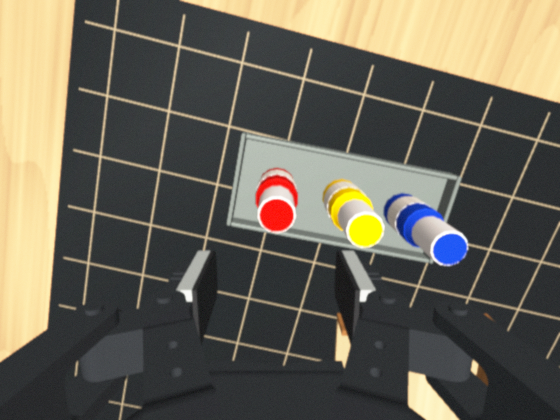

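```bash
python3 - <<'E'
from h import *
ci,_=cam('wrist'); T=np.load('w6.npz')['T']
for n,u,v,z in [('r',276,216,.102),('y',364.5,229,.102),('b',449.5,248,.102)]: print(n,ray(ci,T,u,v,z)*1000)
E
python3 go.py 369.4 289 73 0.241
```

```text
r [369.58569456 287.99681913 102.        ]
y [429.54675988 293.3237163  102.        ]
b [489.95947281 294.08797011 102.        ]
t 24.85 pos [369.5841 287.7526 184.2983] w 0.05124510785821471 F [ 0.5011  0.5967 -0.5139]
yaw 0.24024330285370252 x [-0.0012 -0.0015 -1.    ] q6 1.8492609286616968
shift [111.2965   1.3844   0.2833] rv [-0.0008 -0.0015  0.0012]
```

```bash
python3 -m inch '[[30,0.5,0,0,0,0,0.6],[65,0.5,0,0,0,0,0.6],[92,0.5,0,0,-0.001,0.001,0.6],[107,0.5,0,0,-0.001,0.001,0.6],[111,0.5,0,0,-0.001,0.001,0.6],[111,0.5,0,0,-0.001,0.001,0.6],[111,0.5,0,0,-0.001,0.001,0.25],[111,0.5,0,0,-0.001,0.001,0.1],[111,0.5,0,0,-0.001,0.001,0.1],[111,0.5,0,0,-0.001,0.001,0.1]]' 40
python3 - <<'E'
import numpy as np
for n,b in (('b',.9),('y',-69.1),('r',-139.1)): print(n, 534.2*.9711-b*.2387, 534.2*.2387+b*.9711)
E
python3 go.py 552 -7.6 180 0.241
```

```text
time: 25.85
tool_pos: [0.3705, 0.2886, 0.075]
tool_rot: [0.703, -0.085, 0.701, 0.085]
ft_force: [0.1, -1.0, 4.6]
width: 0.0247
b 518.54679 128.38753
y 535.2557899999999 60.41053000000001
r 551.96479 -7.566469999999981
t 25.85 pos [370.5383 288.5687  74.9653] w 0.024652030393197397 F [ 0.1402 -1.0194  4.5717]
yaw 0.24025886181653605 x [ 0.0026  0.0008 -1.    ] q6 1.849663819510308
shift [-104.8061 -330.8238  106.0558] rv [-0.0007  0.0027 -0.0002]
```

```bash
python3 -m inch '[[-15,0,0,0,0,0,0.1],[-45,0,0,0,0.003,0,0.1],[-85,-5,1,0,0.003,0,0.1],[-105,-35,10,0,0.003,0,0.1],[-105,-80,25,0,0.003,0,0.1],[-105,-125,40,0,0.003,0,0.1],[-105,-170,54,0,0.003,0,0.1],[-105,-215,69,0,0.003,0,0.1],[-105,-260,83,0,0.003,0,0.1],[-105,-300,96,0,0.003,0,0.1]]' ; python3 go.py 552 -7.6 150 0.241
```

```text
time: 26.85
tool_pos: [0.5357, 0.018, 0.18]
tool_rot: [0.702, -0.084, 0.702, 0.085]
ft_force: [-0.1, 0.1, -0.8]
width: 0.0249
t 26.85 pos [535.7077  17.976  179.9793] w 0.02491756910316788 F [-0.0816  0.0634 -0.7982]
yaw 0.23962184661178557 x [-0.0003  0.0003 -1.    ] q6 1.2394373011865678
shift [ 29.9678 -28.7218   9.7632] rv [-0.0014 -0.0002 -0.0003]
```

```bash
python3 -m inch '[[10,-15,5,-0.001,0,0,0.1],[20,-25,9,-0.001,0,0,0.1],[29,-28.7,9.7,-0.001,0,0,0.1],[30,-28.7,9.7,-0.001,0,0,0.1],[30,-28.7,9.7,-0.001,0,0,0.1]]' ; python3 go.py 552 -7.6 79 0.241;  python3 - <<'E'
from h import *
ci,T=cam('wrist'); p,d=imaging.snapshot('wrist'); np.savez('w7.npz',p=p,d=d,T=T); cv2.imwrite('pics/w7.png',p[:,:,::-1])
E
```

```text
time: 27.35
tool_pos: [0.5508, -0.0061, 0.1492]
tool_rot: [0.701, -0.085, 0.703, 0.086]
ft_force: [1.1, 0.6, -0.4]
width: 0.0246
t 27.35 pos [550.7868  -6.1416 149.1544] w 0.024628197569860198 F [ 1.1278  0.6058 -0.3659]
yaw 0.2424022363114839 x [-0.0024  0.0011 -1.    ] q6 1.195057664783152
shift [70.1497 -1.8206  0.9729] rv [ 0.0014 -0.0021 -0.0016]
```

View pics/w7.png

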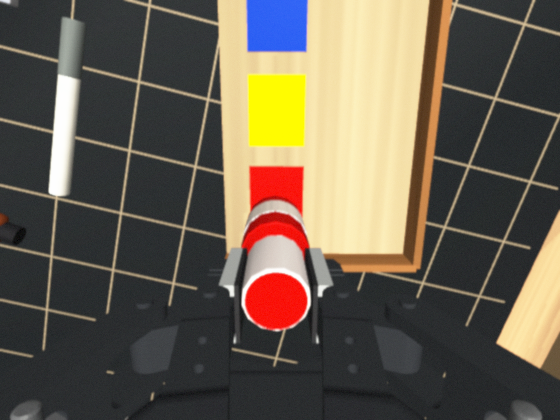

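```bash
python3 -m inch '[[20,-1.2,0.5,0.001,-0.002,0,0.1],[45,-1.2,0.5,0.001,-0.002,0,0.1],[58,-1.2,0.5,0.001,-0.002,0,0.1],[65,-1.2,0.5,0.001,-0.002,0,0.1],[68,-1.2,0.5,0.001,-0.002,0,0.1],[70,-1.2,0.5,0.001,-0.002,0,0.1],[71,-1.2,0.5,0.001,-0.002,0,0.1],[71,-1.2,0.5,0.001,-0.002,0,0.1]]'; python3 go.py 552 -7.6 79 0.241
```

```text
time: 28.2
tool_pos: [0.5526, -0.0073, 0.0797]
tool_rot: [0.703, -0.085, 0.701, 0.085]
ft_force: [-0.2, 1.1, -0.0]
width: 0.025
t 28.2 pos [552.5696  -7.2852  79.6851] w 0.025022932060406615 F [-0.2264  1.0694 -0.0369]
yaw 0.24149908074616305 x [ 0.0024  0.0011 -1.    ] q6 1.193963491777469
shift [ 0.6834 -0.1698 -0.6301] rv [ 0.0005  0.0026 -0.0005]
```

```bash
python3 -m inch '[[0.7,0,-0.5,0,0,0,0.1],[1.2,0,-0.5,0,0,0,0.1],[1.5,0,-0.5,0,0,0,0.1],[1.5,0,-0.5,0,0,0,0.1]]'
```

```text
time: 28.6
tool_pos: [0.5525, -0.0075, 0.079]
tool_rot: [0.703, -0.085, 0.701, 0.085]
ft_force: [-1.2, 0.5, 3.3]
width: 0.0249
```

Contact. Release, rise, then look.

```bash
python3 -m inch '[[0,0,0,0,0,0,0.3],[0,0,0,0,0,0,0.45],[0,0,0,0,0,0,0.6],[-20,0,0,0,0,0,0.6],[-55,0,0,0,0,0,0.6],[-95,0,0,0,0.005,0,0.6],[-100,0,0,0,0.005,0,0.6],[-100,0,0,0,0.005,0,0.6]]'; python3 go.py 429.5 293 183 0.241;  python3 - <<'E'
from h import *
ci,T=cam('wrist'); p,d=imaging.snapshot('wrist'); np.savez('w8.npz',p=p,d=d,T=T); cv2.imwrite('pics/w8.png',p[:,:,::-1])
cv2.imwrite('pics/w8c.png',cv2.resize(p[120:250,200:360,::-1],None,fx=4,fy=4,interpolation=cv2.INTER_CUBIC))
E
```

```text
time: 29.4
tool_pos: [0.5536, -0.0078, 0.1812]
tool_rot: [0.703, -0.086, 0.701, 0.085]
ft_force: [-0.4, 0.7, -0.4]
width: 0.051
t 29.4 pos [553.6141  -7.8079 181.186 ] w 0.05095770900205293 F [-0.3508  0.6796 -0.3679]
yaw 0.24141025492258794 x [ 0.0032 -0.001  -1.    ] q6 1.194496823451999
shift [ -2.5186 321.7533 -48.5948] rv [0.0004 0.0028 0.0018]
```

View pics/w8c.png

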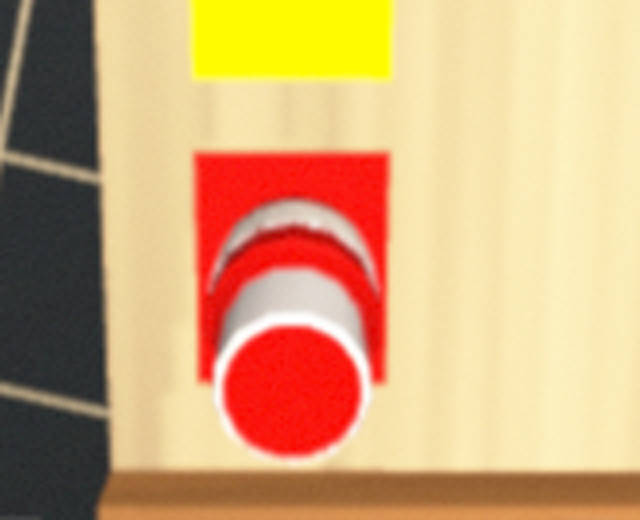

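Red stands upright on its pad: bottle axis at crop column 294, pad centre at about 291. Next is yellow.

```bash
python3 -m inch '[[0,35,-5,0,0.003,0.002,0.6],[0,75,-11,0,0.003,0.002,0.6],[0,115,-17,0,0.003,0.002,0.6],[0,155,-23,0,0.003,0.002,0.6],[0,195,-29,0,0.003,0.002,0.6],[0,240,-36,0,0.003,0.002,0.6],[-2,280,-42,0,0.003,0.002,0.6],[-2,308,-46,0,0.003,0.002,0.6],[-2,321,-48.5,0,0.003,0.002,0.6],[-2,321.5,-48.5,0,0.003,0.002,0.6]]';python3 -m inch '[[0,0,0,0,0,0,0.6],[0,0,0,0,0,0,0.6]]'; python3 go.py 429.5 293.2 73 0.241
```

```text
time: 30.45
tool_pos: [0.427, 0.2934, 0.1792]
tool_rot: [0.699, -0.086, 0.704, 0.086]
ft_force: [1.0, -0.8, -0.1]
width: 0.0512
time: 30.65
tool_pos: [0.4273, 0.2921, 0.1784]
tool_rot: [0.699, -0.086, 0.705, 0.085]
ft_force: [-0.9, -0.0, 0.8]
width: 0.0511
t 30.65 pos [427.2648 292.0757 178.3894] w 0.0511454632434433 F [-0.9227 -0.0049  0.8079]
yaw 0.24238387424506866 x [-0.0078 -0.0023 -1.    ] q6 1.7974830074111368
shift [105.3659   0.5889   3.2948] rv [ 0.0014 -0.0081  0.0003]
```

```bash
python3 -m inch '[[25,0.5,2,0.001,-0.008,0,0.6],[60,0.5,2.8,0.001,-0.008,0,0.6],[86,0.5,2.8,0.001,-0.008,0,0.6],[101,0.5,2.8,0.001,-0.008,0,0.6],[105,0.5,2.8,0.001,-0.008,0,0.6],[105,0.5,2.8,0.001,-0.008,0,0.6],[105,0.5,2.8,0.001,-0.008,0,0.25],[105,0.5,2.8,0.001,-0.008,0,0.1],[105,0.5,2.8,0.001,-0.008,0,0.1],[105,0.5,2.8,0.001,-0.008,0,0.1]]' 40;python3 go.py 535.3 60.4 180 0.241
```

```text
time: 31.65
tool_pos: [0.4302, 0.2935, 0.075]
tool_rot: [0.703, -0.085, 0.701, 0.085]
ft_force: [0.3, -1.9, 4.5]
width: 0.0246
t 31.65 pos [430.2434 293.4507  75.0426] w 0.024633468583220193 F [ 0.3172 -1.8974  4.4804]
yaw 0.24134935041582783 x [ 0.003   0.0007 -1.    ] q6 1.799663632711548
shift [-104.804  -251.4109   46.6292] rv [0.0003 0.003  0.    ]
```

```bash
python3 -m inch '[[-15,0,0,0,0,0,0.1],[-45,0,0,0,0.003,0,0.1],[-85,-5,1,0,0.003,0,0.1],[-105,-30,6,0,0.003,0,0.1],[-105,-75,14,0,0.003,0,0.1],[-105,-120,22,0,0.003,0,0.1],[-105,-165,31,0,0.003,0,0.1],[-105,-205,38,0,0.003,0,0.1],[-105,-235,44,0,0.003,0,0.1],[-105,-250,46.5,0,0.003,0,0.1]]' ; python3 -m inch '[[10,0,0,0,0,0,0.1],[25,0,0,0,0,0,0.1],[28,0,0,0,0,0,0.1],[28,0,0,0,0,0,0.1]]' ; python3 go.py 535.3 60.4 79 0.241
```

```text
time: 32.65
tool_pos: [0.5356, 0.0594, 0.1799]
tool_rot: [0.702, -0.084, 0.702, 0.084]
ft_force: [-0.3, 0.5, -0.5]
width: 0.0247
time: 33.05
tool_pos: [0.5337, 0.0608, 0.1498]
tool_rot: [0.701, -0.085, 0.703, 0.085]
ft_force: [-0.2, -0.6, -0.2]
width: 0.0249
t 33.05 pos [533.7091  60.8272 149.7818] w 0.02486170698641698 F [-0.1503 -0.6399 -0.1747]
yaw 0.2407106093725202 x [-0.0042  0.     -1.    ] q6 1.3187136555656922
shift [70.7746 -0.8665  1.7298] rv [-0.0003 -0.004  -0.001 ]
```

```bash
python3 -m inch '[[20,-0.5,1,0,-0.003,0,0.1],[45,-0.7,1.2,0,-0.004,-0.001,0.1],[58,-0.7,1.2,0,-0.004,-0.001,0.1],[65,-0.7,1.2,0,-0.004,-0.001,0.1],[68,-0.7,1.2,0,-0.004,-0.001,0.1],[70,-0.7,1.2,0,-0.004,-0.001,0.1],[71,-0.7,1.2,0,-0.004,-0.001,0.1],[72,-0.7,1.2,0,-0.004,-0.001,0.1],[72.5,-0.7,1.2,0,-0.004,-0.001,0.1],[72.5,-0.7,1.2,0,-0.004,-0.001,0.1]]'; python3 go.py 535.3 60.4 79 0.241
```

```text
time: 34.05
tool_pos: [0.5356, 0.0604, 0.0791]
tool_rot: [0.703, -0.085, 0.701, 0.085]
ft_force: [-1.3, -0.8, 5.1]
width: 0.0248
t 34.05 pos [535.6299  60.354   79.0606] w 0.024801717662227326 F [-1.2905 -0.826   5.0883]
yaw 0.24059146544829793 x [ 0.0024 -0.0001 -1.    ] q6 1.3179944472691125
shift [ 0.0598  0.1233 -0.3095] rv [-0.0004  0.0023  0.0006]
```

```bash
python3 -m inch '[[0,0,0,0,0,0,0.3],[0,0,0,0,0,0,0.45],[0,0,0,0,0,0,0.6],[-20,0,0,0,0,0,0.6],[-55,0,0,0,0,0,0.6],[-95,0,0,0,0.005,0,0.6],[-100,0,0,0,0.005,0,0.6],[-100,0,0,0,0.005,0,0.6]]'; python3 go.py 489.5 294 183 0.241
```

```text
time: 34.85
tool_pos: [0.5368, 0.0604, 0.181]
tool_rot: [0.703, -0.085, 0.701, 0.084]
ft_force: [1.1, -0.5, -1.0]
width: 0.051
t 34.85 pos [536.8019  60.3631 180.9847] w 0.051006603513601555 F [ 1.1    -0.46   -0.9949]
yaw 0.24060694686648107 x [ 0.0017 -0.0013 -1.    ] q6 1.3187535649602289
shift [ -2.3997 238.1746   9.7373] rv [-0.0004  0.0014  0.0017]
```

```bash
python3 -m inch '[[-2,35,1,0,0,0.002,0.6],[-2,75,3,0,0,0.002,0.6],[-2,115,5,0,0,0.002,0.6],[-2,155,6,0,0,0.002,0.6],[-2,195,8,0,0,0.002,0.6],[-2,225,9,0,0.001,0.002,0.6],[-2,237,9.7,0,0.001,0.002,0.6],[-2,238,9.7,0,0.001,0.002,0.6],[-2,238,9.7,0,0.001,0.002,0.6],[-2,238,9.7,0,0.001,0.002,0.6]]'; python3 go.py 489.6 294 73 0.241;  python3 - <<'E'
from h import *
ci,T=cam('wrist'); p,d=imaging.snapshot('wrist'); np.savez('w9.npz',p=p,d=d,T=T); cv2.imwrite('pics/w9.png',p[:,:,::-1])
p,d=imaging.snapshot('side');cv2.imwrite('pics/s9.png',p[:,:,::-1])
E
```

```text
time: 35.85
tool_pos: [0.4898, 0.2924, 0.1821]
tool_rot: [0.702, -0.084, 0.702, 0.084]
ft_force: [-0.5, -0.9, 0.4]
width: 0.0514
t 35.85 pos [489.7629 292.3713 182.0984] w 0.051379730400235225 F [-0.4603 -0.883   0.427 ]
yaw 0.23888806965192175 x [-0.0004 -0.0006 -1.    ] q6 1.7527514049372388
shift [109.0975   1.674    0.2807] rv [-0.0021 -0.0005  0.0005]
```

View pics/w9.png

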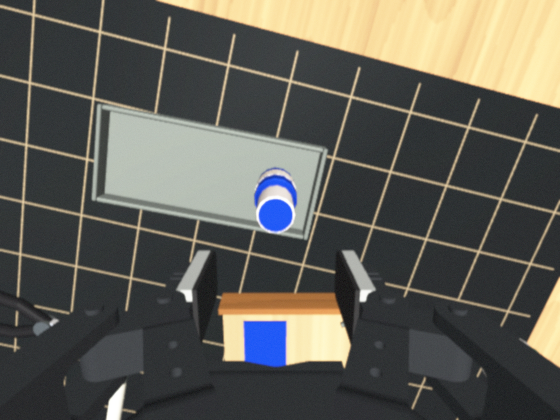

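View pics/s9.png

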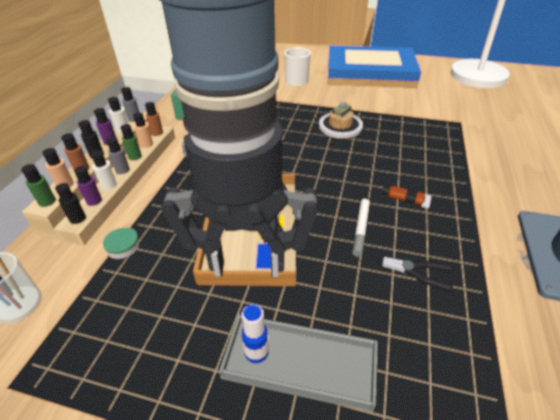

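Only blue is left in the tray (wrist dab (275,214)), it is centred between the jaws, and the model stands on the turntable. Grasping blue.

```bash
python3 -m inch '[[30,1,0,-0.001,0,0,0.6],[65,1,0,-0.002,0,0,0.6],[91,1,0,-0.002,0,0,0.6],[106,1,0,-0.002,0,0,0.6],[109.5,1,0,-0.002,0,0,0.6],[109.5,1,0,-0.002,0,0,0.6],[109.5,1,0,-0.002,0,0,0.25],[109.5,1,0,-0.002,0,0,0.1],[109.5,1,0,-0.002,0,0,0.1],[109.5,1,0,-0.002,0,0,0.1]]' 40;python3 go.py 518.5 128.4 180 0.241
```

```text
time: 36.95
tool_pos: [0.4912, 0.2941, 0.0752]
tool_rot: [0.703, -0.085, 0.701, 0.085]
ft_force: [-0.7, -0.1, 5.9]
width: 0.0251
t 36.95 pos [491.1773 294.0958  75.152 ] w 0.025113978008239897 F [-0.7277 -0.0886  5.8873]
yaw 0.2406686692412156 x [ 0.0039  0.0015 -1.    ] q6 1.752645541593287
shift [-104.9857 -167.3794  -12.5236] rv [-0.0003  0.0041 -0.0005]
```

```bash
python3 -m inch '[[-15,0,0,0,0,0,0.1],[-45,0,0,0,0.003,0,0.1],[-85,-5,0,0,0.004,0,0.1],[-105,-30,-2,0,0.004,0,0.1],[-105,-70,-5,0,0.004,0,0.1],[-105,-110,-8,0,0.004,0,0.1],[-105,-140,-10,0,0.004,0,0.1],[-98,-160,-12,0,0.004,0,0.1],[-85,-167,-12.5,0,0.004,0,0.1],[-75,-167,-12.5,0,0.004,0,0.1]]' ; python3 -m inch '[[0,0,0,0,0,0,0.1],[0,0,0,0,0,0,0.1]]' ; python3 go.py 518.6 128.4 79 0.241
```

```text
time: 37.95
tool_pos: [0.5184, 0.1283, 0.1492]
tool_rot: [0.702, -0.084, 0.702, 0.085]
ft_force: [-0.3, 0.2, -1.1]
width: 0.0249
time: 38.15
tool_pos: [0.5175, 0.1293, 0.1483]
tool_rot: [0.701, -0.084, 0.703, 0.085]
ft_force: [0.6, -0.2, -0.2]
width: 0.0248
t 38.15 pos [517.5104 129.276  148.3359] w 0.02476096452895674 F [ 0.5553 -0.2169 -0.1839]
yaw 0.24057438458842492 x [-0.0027  0.001  -1.    ] q6 1.448493942386037
shift [69.3319 -1.2209  1.012 ] rv [-0.0004 -0.0023 -0.0016]
```

```bash
python3 -m inch '[[20,-0.8,0.5,0,-0.002,-0.001,0.1],[44,-1,0.5,0,-0.002,-0.001,0.1],[57,-1,0.5,0,-0.002,-0.001,0.1],[64,-1,0.5,0,-0.002,-0.001,0.1],[67,-1,0.5,0,-0.002,-0.001,0.1],[69,-1,0.5,0,-0.002,-0.001,0.1],[70,-1,0.5,0,-0.002,-0.001,0.1],[71,-1,0.5,0,-0.002,-0.001,0.1],[71,-1,0.5,0,-0.002,-0.001,0.1]]'; python3 go.py 518.6 128.4 79 0.241
```

```text
time: 39.05
tool_pos: [0.5189, 0.1286, 0.0792]
tool_rot: [0.703, -0.085, 0.701, 0.085]
ft_force: [-1.6, 0.1, 5.7]
width: 0.0253
t 39.05 pos [518.8584 128.5907  79.2202] w 0.025322367892254772 F [-1.5934  0.111   5.6887]
yaw 0.2404748997363656 x [ 0.0018  0.0009 -1.    ] q6 1.4473857461601203
shift [ 0.2196 -0.1237 -0.2968] rv [-0.0005  0.0019 -0.0004]
```

Contact at the expected height. Release, rise, then clear the view.

```bash
python3 -m inch '[[0,0,0,0,0,0,0.3],[0,0,0,0,0,0,0.45],[0,0,0,0,0,0,0.6],[-20,0,0,0,0,0,0.6],[-55,0,0,0,0,0,0.6],[-95,0,0,0,0.005,0,0.6],[-125,0,-20,0,0.005,0,0.6],[-140,0,-60,0,0.005,0,0.6],[-140,0,-100,0,0.005,0,0.6],[-140,0,-145,0,0.005,0,0.6]]';  python3 -m inch '[[0,0,-45,0,0,0,0.6],[0,0,-90,0,0,0,0.6],[0,0,-100,0,0,0,0.6],[0,0,-100,0,0,0,0.6],[0,0,-100,0,0,0,0.6]]'
python3 - <<'E'
from h import *
for n in('side','top'):
  p,d=imaging.snapshot(n); cv2.imwrite(f'pics/{n}F.png',p[:,:,::-1])
  c=p[125:245,155:315] if n=='top' else p[130:300,180:340]
  cv2.imwrite(f'pics/{n}Fc.png',cv2.resize(c[:,:,::-1],None,fx=[5,3.5][n=='side'],fy=[5,3.5][n=='side'],interpolation=cv2.INTER_CUBIC))
E
```

```text
time: 40.05
tool_pos: [0.3773, 0.0937, 0.2196]
tool_rot: [0.702, -0.085, 0.702, 0.085]
ft_force: [-0.6, -0.2, 0.8]
width: 0.0511
time: 40.55
tool_pos: [0.2813, 0.0699, 0.2198]
tool_rot: [0.702, -0.085, 0.702, 0.085]
ft_force: [-0.0, -0.2, 0.3]
width: 0.0512
```

View pics/topF.png

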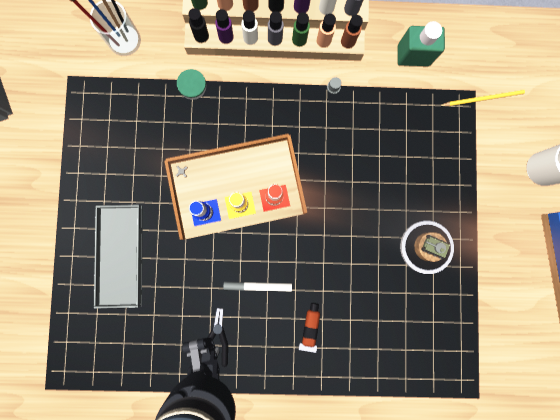

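View pics/sideFc.png

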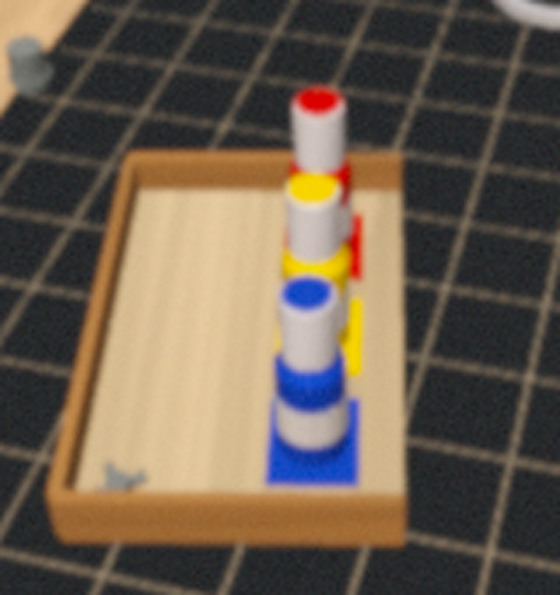

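View pics/topFc.png

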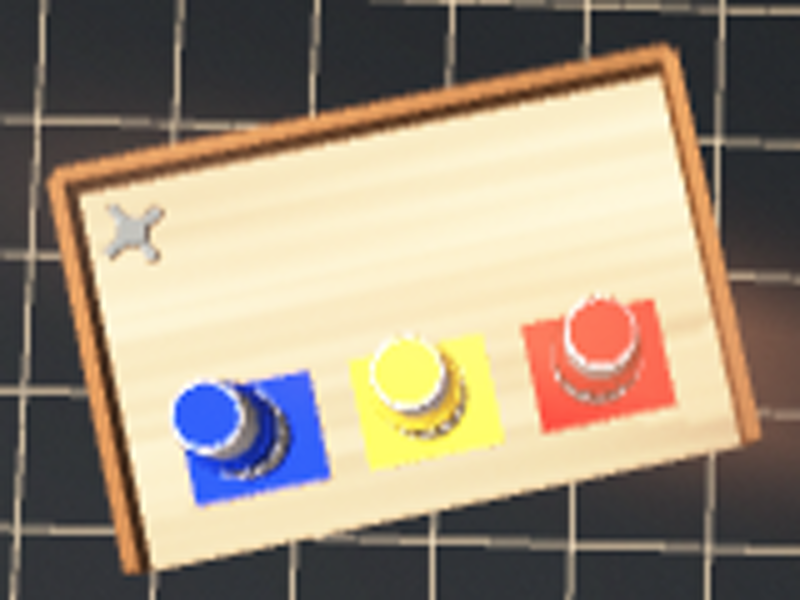

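```bash
cat > cap.py <<'E'
from h import *
def dabs(n,fn,z=.106):
    p=cv2.imread(fn); hsv=cv2.cvtColor(p,cv2.COLOR_BGR2HSV); ci,T=cam(n)
    # white ring + dab: project guess circle and fit
    out={}
    return p,hsv,ci,T
# compare predicted outlines: draw bottle cap-top circle (r13,z.106) and body circle base for hypothesised pad centres
def proj(ci,T,P):
    q=np.linalg.inv(T)@np.append(P,1); return ci['cx']+ci['fx']*q[0]/-q[2], ci['cy']-ci['fy']*q[1]/-q[2]
if __name__=='__main__':
    for fn in ('pics/top0.png','pics/topF.png'):
        p,hsv,ci,T=dabs('top',fn)
        for n,(u,v),(a,b) in [('red',(276,191),(0,12)),('yel',(237,199),(20,36)),('blu',(197,207),(105,128))]:
            # cap-top circle via white-ring radius search: maximise edge response
            g=cv2.GaussianBlur(p,(0,0),0.6).astype(float).sum(2); best=None
            k,l=0,0
            m=cv2.inRange(hsv,(a,80,60),(b,255,255))
            win=np.zeros_like(m); cv2.circle(win,(u,v),6,255,-1)
            ys,xs=np.nonzero(m&win); print(fn,n,xs.mean(),ys.mean(),len(xs))
E
python3 cap.py
python3 - <<'E'
from h import *
ci,T=cam('top')
P=lambda X,Y,z: np.round(ray(ci,T,(X+.5)/5-.5+155,(Y+.5)/5-.5+125,z)[:2]*1000,1)
for n,a,b in (('r',(609,329),(601,332)),('y',(409,372),(409,370)),('b',(213,413),(208,416))): print(n,P(*a,.106),P(*b,.106))
ci,T=cam('side')
def S(X,Y,z): return np.round(ray(ci,T,(X+.5)/3.5-.5+180,(Y+.5)/3.5-.5+130,z)[:2]*1000,1)
print('side caps r y b',S(319,101,.106),S(314,188,.106),S(308,293,.106))
E
```

```text
pics/top0.png red 276.05607476635515 190.73831775700936 107
pics/top0.png yel 236.91666666666666 199.21296296296296 108
pics/top0.png blu 197.0 207.05357142857142 112
pics/topF.png red 275.8440366972477 190.91743119266056 109
pics/topF.png yel 236.6153846153846 199.0 104
pics/topF.png blu 196.62135922330097 207.24271844660194 103
r [552.1 -10.4] [551.   -7.6]
y [534.9  58.8] [535.6  58.9]
b [518.6 126.2] [517.5 127.9]
side caps r y b [553. -11.] [536.2  56.9] [519.  126.4]
```

Run:
```python
from h import *
ci,T=cam('side')
p=cv2.imread('pics/side3.png'); hsv=cv2.cvtColor(p,cv2.COLOR_BGR2HSV)
for n,(a,b) in dict(red=(0,8),yel=(24,34),blu=(105,125)).items():
    m=cv2.inRange(hsv,(a,140,80),(b,255,255)); m[:, :250]=0; m[:,290:]=0; m[:185]=0; m[275:]=0
    ys,xs=np.nonzero(m); print(n,np.round(ray(ci,T,xs.mean(),ys.mean(),.008)*1000,1),len(xs))
print('model top/side'); p=cv2.imread('pics/topF.png'); cv2.imwrite('pics/ttF.png',cv2.resize(p[215:280,390:470],None,fx=7,fy=7,interpolation=cv2.INTER_CUBIC))
```

```text
red [552.2  -8.8   8. ] 418
yel [535.7  59.2   8. ] 517
blu [518.6 128.3   8. ] 554
model top/side
```

View pics/ttF.png

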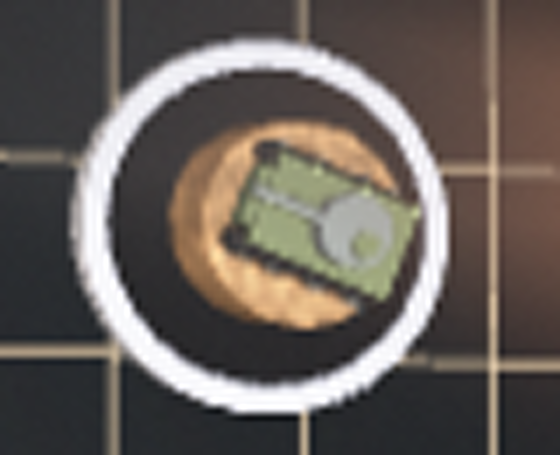

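View pics/sideF.png

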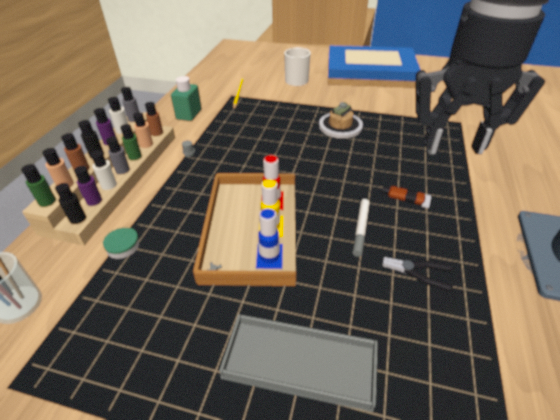

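Both views show every bottle upright on its own pad, with cap-to-pad offsets of about 2 mm or less. The model is centred on the turntable and the arm is clear of everything, so I'm handing in.

```bash
python3 -c "
from bench import arm,order
print(arm.observe()['time']); print(order.close_job())"
```

```text
40.65
the job is handed in; nothing more can be done
None
```

The job is done and handed in at 40.65 s of the 128 s allowed. I moved the blue, yellow and red bottles to the tray and set the model on its cork in the middle of the turntable. Then I put the bottles back in the order red, yellow, blue, and nothing toppled.

- **Bottles:** All three stand upright on their own pads. The top camera puts the caps within about 2 mm of the pad centres; the side camera reads about 2 mm off in y on all three. The two cameras differ by 1–3 mm in y, which is about the calibration error.
- **Model:** It is about 1 mm off the turntable's centre in the wrist picture and about 2 mm in the top picture. The two cameras disagreed by 2–3 mm on where the turntable stands; I placed it between the two readings.
- **Forces and clearance:** The wrist force readings I took stayed under about 7 N. The arm was clear of everything at hand-in.

No check failed.

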